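# Make up a repair kit: heat sinks from the parts crate, board moved on the lifter

## Robot

A 7-joint arm with a two-finger parallel gripper is mounted at the origin on the work surface. World frame = base frame: x ahead of the robot, y to its left, z up, the work surface at z = 0. Lengths are in m, angles in rad, forces in N, time in s.
With the tool pointing down it reaches from about 0.35 to 0.775 m from the base axis. Payload 3.1 kg.
Tool frame: the origin (TCP) lies at the very end of the fingers, on their centre line; the grasp point (between the pads) lies 19 mm behind it; z points along the fingers, y is the line along which they close (so a half turn about z gives the same grasp; the last joint's range is limited). The gripper opens to 85 mm and grips with 20 to 120 N. Pads are 22 mm wide; open, the fingers measure 114 mm over their backs; the gripper's body (76 mm by 85 mm) begins 54 mm behind the grasp point. The pads swing forward as they close: fully open they stand 13 mm farther back than shut.
Start: joints at [1.289, 0.311, 0.014, 1.512, -0.004, 1.319, -0.027], TCP at [0.131, -0.534, 0.231] pointing down, gripper open.
Joint ranges: [-2.7, 2.7], [-0.3, 1.91], [-1.27, 1.3], [0.12, 2.57], [-1.44, 4.58], [0.2, 2.03], [-3.05, 3.05]. Speed limits (rad/s): [2.79, 2.79, 3.14, 3.14, 3.14, 3.14, 3.14].

## Interface

Orientations are given as a rotation vector (axis times angle).
In Python, from station import * gives the robot as it stands.
- The arm moves only by the tool jog_arm, never from a script. Its argument "motion" is a list of rows, each an object of numbers: "tx", "ty", "tz": the shift along the tool's x, y, z in mm; "wx", "wy", "wz": the turn, a rotation vector about the tool's x, y, z in degrees; "claw": the opening in per cent of the stroke, from 0 (shut) to 100 (fully open). In form: [{"tx": .., "ty": .., "tz": .., "wx": .., "wy": .., "wz": .., "claw": ..}, ...]. A call has 1 to 20 rows; each row shifts and turns the commanded pose from where the row before left it, along the tool's axes as they then stand; what a row does not reach is not made up. A row lasts 1/10 s, in which the tool goes at most 50 mm and 8.59 degrees, less where a joint would pass 70% of its speed; a pose out of reach is approached as far as the arm can. A call is refused whole if a number of a shift passes 50 or a number of a turn 8.59, either way. A call with a gripper value outside its range is refused whole. The fingers move at their own pace and stop on an object; "force" is the grip in N (left out, the last holds). Time passes only in rows, so rows that do not move let the fingers close. It gives the time, the measured TCP pose, the force, the opening and the grip force at its end, in the units of the state.
- observe(): the state, without advancing time (a new reading comes with each control period).
- read_camera(name): name is "side" or "top"; returns the picture (384x512x3 uint8, blue, green, red); there is no depth.
- camera_model(name): a dict with "vertical_fov" (degrees; the focal length in pixels is half the picture's height over the tangent of half this angle, whatever the lens; pixels are square), "cx", "cy" (the principal point, pixels), "dist" ([k1, k2, p1, p2, k3] as OpenCV has them; the pictures are not rectified), "extrinsics" (4x4, takes a point from camera to world coordinates). Camera axes: x right, y down, z forward; pixel columns grow to the right and rows downward; lengths in m; the calibration is good to about 2 mm. A picture is of the moment at which its call begins. camera_model takes no time and is no camera call.
- sign_off(): hands the job in; it is judged then, once.
Trained networks look in the newest picture that a camera, given by its name, has taken for a name from the list of things; names that differ only in an ending like _2 or _b are one class to them, and where a whole thing is asked for, a point or a joint stands for the part that bears it (a point fixed in the world has none). Each returns a list of dicts, best first, with "confidence" (0 to 1); they miss things now and then, are a little off and sometimes report something else, mostly with a low value. They report only what shows in the picture. A call takes as long as a camera call. They do not tell look-alikes from the thing itself.
- spot_in(camera, name): "at" ([row, column] in pixels, amid what is visible of it).
- masks_of(camera, name): "mask" (384x512 bool, what is visible of it) and "at" ([row, column] in pixels, amid what is visible of it).
- pinpoint(camera, name): "at" ([row, column] in pixels: a listed point, or the origin of a listed thing).
The state is a dict: "clock": time; "qpos": joint angles; "qvel": joint speeds; "effort": joint torques, N m; "position": TCP position; "tcp_rot": TCP orientation; "force": force on the tool from outside, world axes, zero at the start; "moment": the same for the moment, N m; "grip_width": finger opening in m; "finger_force": force on a finger pad.
Only numpy, scipy, OpenCV 4.12 (cv2) and the standard library are available. Lean on these libraries where they do the work, as an engineer would, in place of code of your own. Each camera call takes 0.05 s, during which the arm holds its last target. There are 200 camera calls.

## Task

Make up the repair kit: lay every finned heat sink from the crate of mixed salvage parts on the floor of the kit tray's walled bay, not stacked, leaving the other parts in the crate. Slide the board lifter under the circuit board on its rack, carry the board level, lower it square and centred onto the kit tray's two rails, then draw the lifter out and park it flat on its cork pad as it stood at the start, blade away from the robot. Never touch the board with the fingers, and leave the multimeter, solder spool and screwdriver alone.

Things in the scene. Friction and masses are not known exactly. Their poses are not given: they have to be found in the camera images.
- sink0_c (a point): Centre of a heat sink: bare aluminium block with five upright fins along its length, 100 mm long (own x), 36 mm wide (own y), 46 mm tall (own z), about 0.18 kg, rigid: grip it across its 36 mm width. It starts standing on its base in the crate, fins up, the tallest kind of part there. Two or three are present; an absent one reads None.
- sink1_c (a point): Centre of a heat sink: bare aluminium block with five upright fins along its length, 100 mm long (own x), 36 mm wide (own y), 46 mm tall (own z), about 0.18 kg, rigid: grip it across its 36 mm width. It starts standing on its base in the crate, fins up, the tallest kind of part there. Two or three are present; an absent one reads None.
- sink2_c (a point): Centre of a heat sink: bare aluminium block with five upright fins along its length, 100 mm long (own x), 36 mm wide (own y), 46 mm tall (own z), about 0.18 kg, rigid: grip it across its 36 mm width. It starts standing on its base in the crate, fins up, the tallest kind of part there. Two or three are present; an absent one reads None.
- bar_c (a point): Centre (11 mm above its underside) of a part that is not wanted and stays in the crate: plain solid aluminium bar without fins, 100 x 36 x 22 mm.
- bracket_c (a point): Centre (11 mm above its underside) of a part that is not wanted and stays in the crate: steel angle bracket 95 x 42 x 24 mm, one 4 mm upright flange along its +y edge.
- transformer_c (a point): Centre (11 mm above its underside) of a part that is not wanted and stays in the crate: flat transformer, dark core 80 x 50 x 18 mm with a raised yellow winding, 24 mm tall in all.
- speaker_c (a point): Centre (11 mm above its underside) of a part that is not wanted and stays in the crate: small oblong speaker 96 x 48 mm, magnet on top, 22 mm tall.
- choke_c (a point): Centre (11 mm above its underside) of a part that is not wanted and stays in the crate: round copper-wound choke, 62 mm across, 22 mm tall.
- crate_in (a point): Centre of the inner floor of the grey parts crate, fixed, left or right of the robot. Inside 240 mm (own x) by 300 mm (own y); walls 4 mm thick, their top 34 mm above the bench; floor 4 mm above the bench. It holds one layer of parts, neighbours' centres about 115 mm apart along x and 72 mm along y.
- kit_bay (a point): Centre of the floor of the heat-sink bay of the grey kit tray, fixed, on the other side of the robot from the crate. Bay 168 mm (own x) by 120 mm (own y) inside: three heat sinks fit side by side, lengths along its y, about 58 mm apart along its x. Floor 4 mm above the bench; rim 14 mm above the floor.
- kit_rails (a point): The kit tray's other half, 155 mm from the bay along its +y: point midway between two black rubber rails, level with their tops, where the board's underside centre belongs. Rails along own x (away from the robot; the lifter enters this way), 100 mm long, 12 mm wide, tops 20 mm above the bench, 16 mm above the tray's base, which reaches 45 mm past their ends; clear gap between them 106 mm, open at both ends.
- rack_rails (a point): The rack on which the board starts, fixed to the bench in the middle: the point midway between its two rubber rails, level with their tops. Same rails and heights as the kit tray's (gap 106 mm, tops 20 mm above the bench, 4 mm base), running along own x, open at both ends, own x pointing away from the robot.
- board_c (a point): Centre of the circuit board's slab, 1.5 mm above its underside: brown, 100 mm (own x) by 130 mm (own y), 3 mm thick, components up to 27 mm tall on top, about 0.2 kg. It lies loose across the rack's two rails, which bear its two 100 mm edges; nothing is below it in between. Not to be touched with the fingers.
- lifter_grip (a point): Board lifter, a stiff spatula of about 0.22 kg: flat steel blade 70 mm wide (own y), 3 mm thick, reaching 110 mm ahead (+x) and 30 mm behind the upright wooden handle, 30 x 22 mm (x, y). This point: handle's axis, 83 mm above the blade's underside, 20 mm below its top; grip the 22 mm from above. Starts flat on its pad. Carry the board centred 70 mm ahead of the handle's axis (5 mm clear of the handle).
- lifter_tip (a point): Middle of the front edge of the lifter's blade, 110 mm ahead of the handle's axis, at the blade's underside.
- pad_top (a point): Centre of the top of the lifter's cork pad, fixed to the bench in front of the robot, 155 mm (own x) by 110 mm (own y), 3 mm thick. The parked lifter stands with its handle's axis about 40 mm from here towards own -x and its blade along own x.
- meter_c (a point): Centre of a yellow multimeter lying beyond the work, 130 x 70 x 35 mm; leave alone.
- spool_c (a point): Centre of a solder spool standing beyond the work, 60 mm across, 38 mm tall; leave alone.
- driver_c (a point): Centre of a screwdriver lying beyond the work, 200 mm long, black handle 26 mm thick; leave alone.
Things that resemble listed ones, but are neither listed nor needed, are in the scene too. Of the things like the part that bears board_c, leave any that is blue or pink; of the rest the larger one is meant.

How it is judged:
On the way, in this order (a step that is already met when the one before it is completed fails the run):
1. the board is borne by the lifter, lifted clear of its rack (contact force between lifter and board above 0.5 N and z of board_c in the frame of rack_rails above 0.02 m), for 0.2 s.
2. the board lies on the kit tray's rails, off the lifter (horizontal distance between board_c and kit_rails below 0.02 m and angle between the x axis of board_c and the x axis of kit_rails, either way round below 0.2 rad and angle between board_c's own z axis and vertical below 0.06 rad and z of board_c in the frame of kit_rails between -0.0045 and 0.0075 m and contact force between lifter and board below 0.05 N), for 0.3 s.
At the end, for the whole second after the job is handed in: Board level on the kit rails, centre within 20 mm, square within 0.2 rad, off the lifter; every present heat sink on the bay floor, not stacked; lifter flat on its pad, handle within 50 mm along and 40 mm across of its parking point, blade forward; other parts in the crate; all at rest (all of step 2 and linear speed of each of board, sink0, sink1, sink2, lifter below 0.03 m/s and x of sink0_c in the frame of kit_bay between -0.085 and 0.085 m and y of sink0_c in the frame of kit_bay between -0.04 and 0.04 m and z of sink0_c in the frame of kit_bay between 0.004 and 0.032 m and x of sink1_c in the frame of kit_bay between -0.085 and 0.085 m and y of sink1_c in the frame of kit_bay between -0.04 and 0.04 m and z of sink1_c in the frame of kit_bay between 0.004 and 0.032 m and x of sink2_c in the frame of kit_bay between -0.085 and 0.085 m and y of sink2_c in the frame of kit_bay between -0.04 and 0.04 m and z of sink2_c in the frame of kit_bay between 0.004 and 0.032 m and x of lifter_grip in the frame of pad_top between -0.09 and 0.01 m and y of lifter_grip in the frame of pad_top between -0.04 and 0.04 m and z of lifter_grip in the frame of pad_top between 0.073 and 0.093 m and angle between lifter_grip's own z axis and vertical below 0.08 rad and x of bar_c in the frame of crate_in between -0.12 and 0.12 m and y of bar_c in the frame of crate_in between -0.15 and 0.15 m and z of each of bar_c, bracket_c, transformer_c, speaker_c, choke_c in the frame of crate_in below 0.045 m and x of bracket_c in the frame of crate_in between -0.12 and 0.12 m and y of bracket_c in the frame of crate_in between -0.15 and 0.15 m and x of transformer_c in the frame of crate_in between -0.12 and 0.12 m and y of transformer_c in the frame of crate_in between -0.15 and 0.15 m and x of speaker_c in the frame of crate_in between -0.12 and 0.12 m and y of speaker_c in the frame of crate_in between -0.15 and 0.15 m and x of choke_c in the frame of crate_in between -0.12 and 0.12 m and y of choke_c in the frame of crate_in between -0.15 and 0.15 m and x of lifter_tip in the frame of pad_top above 0.02 m and y of lifter_tip in the frame of pad_top between -0.07 and 0.07 m); the robot touches nothing.
It fails at once if the fingers touch the board (contact force between the fingers and board above 1 N).
It fails at once if the board is tipped (angle between board_c's own z axis and vertical above 0.5 rad).
It fails at once if the multimeter is disturbed (distance of meter_c from where it was at the start of the episode above 0.03 m).
It fails at once if the solder spool is disturbed (distance of spool_c from where it was at the start of the episode above 0.03 m).
It fails at once if the screwdriver is disturbed (distance of driver_c from where it was at the start of the episode above 0.03 m).
Of sink0, sink1, sink2 only 2 to 3 are there at a start; the rules pass over those that are not, and their reading is None.
At some moment in a run one of sink0, sink1, sink2 may be knocked a few centimetres aside while the robot is not near it.
It also fails if it takes over 210 s, if anything falls off the work surface, if the arm or the gripper's body presses on something with over 40 N, if the wrist force passes 120 N, or if a joint passes its speed limit or range.

## Working session

There is one attempt and no reset: what is moved stays moved. The work goes in short steps, Python scripts to look and compute and a tool call to move; the robot and the scene stay as the last step left them, time stands still between calls to the robot, and variables do not carry over. Pictures are saved under pics/ and viewed, at most 14 in all, crops included, and the job is handed in when it is done.

Besides the shell and the picture viewer there is one more tool, called as name(argument=value, ...) on one line, values as JSON. jog_arm: Moves the arm, as the interface text tells. Its arguments: {"type":"object","properties":{"motion":{"type":"array"},"force":{"type":"number"}},"required":["motion"]}

```bash
mkdir -p pics; ls; python3 - <<'E'
from station import *
import cv2,numpy as np
for c in("top","side"):
    im=read_camera(c); cv2.imwrite(f"pics/{c}0.png",cv2.resize(im,None,fx=1.5,fy=1.5,interpolation=cv2.INTER_CUBIC))
    m=camera_model(c); print(c,m["vertical_fov"],m["cx"],m["cy"],m["dist"]); print(np.round(m["extrinsics"],3))
s=observe(); print({k:np.round(v,3) for k,v in s.items()})
E
```

```text
pics
top 49.619402542233104 255.0708092793968 186.96757545754835 [-0.05577001  0.          0.          0.          0.        ]
[[-6.000e-03 -9.950e-01  1.010e-01  4.580e-01]
 [-1.000e+00  6.000e-03  5.000e-03  1.000e-03]
 [-5.000e-03 -1.010e-01 -9.950e-01  1.278e+00]
 [ 0.000e+00  0.000e+00  0.000e+00  1.000e+00]]
side 53.36742845183308 257.31522690617095 198.38136782317628 [-0.06729725  0.          0.          0.          0.        ]
[[ 0.958 -0.181  0.221  0.331]
 [-0.285 -0.658  0.697 -0.805]
 [ 0.019 -0.731 -0.682  0.865]
 [ 0.     0.     0.     1.   ]]
{'clock': np.float64(0.1), 'qpos': array([ 1.289,  0.312,  0.014,  1.513, -0.004,  1.319, -0.027]), 'qvel': array([-0.001, -0.002,  0.001, -0.004, -0.001, -0.001, -0.001]), 'effort': array([ 1.0000e-03, -3.8086e+01,  1.4700e-01, -2.3124e+01,  1.2000e-02,
        8.0000e-03, -0.0000e+00]), 'position': array([ 0.131, -0.534,  0.23 ]), 'tcp_rot': array([-3.117e+00, -3.760e-01,  1.000e-03]), 'force': array([ 0.223,  0.047, -0.892]), 'moment': array([ 0.017, -0.012, -0.029]), 'finger_force': np.float64(0.0), 'grip_width': np.float64(0.085)}
```

View pics/top0.png

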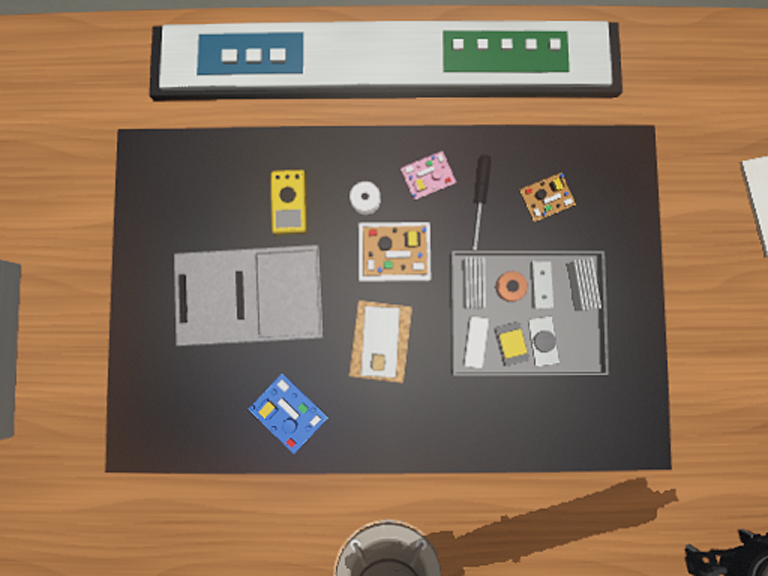

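View pics/side0.png

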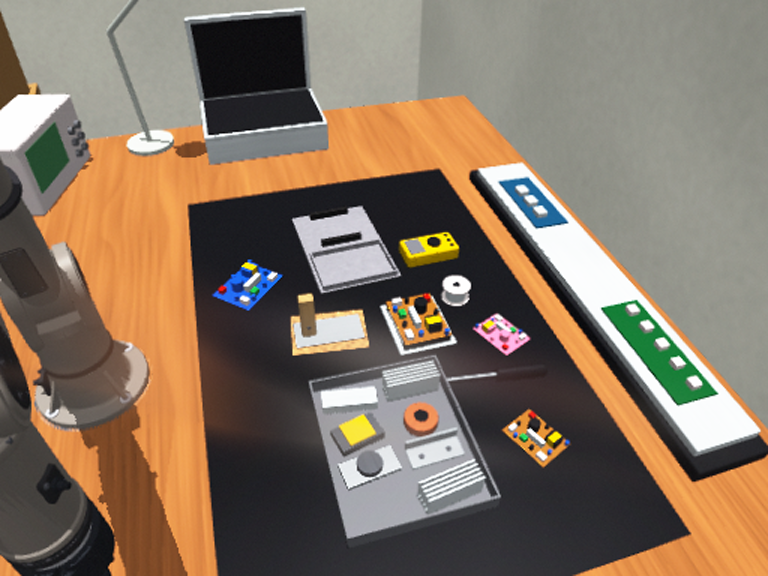

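```bash
cat > h.py <<'E'
from station import *
import cv2,numpy as np
from scipy.spatial.transform import Rotation as R
def KD(c):
    m=camera_model(c); f=192/np.tan(np.radians(m["vertical_fov"]/2))
    return np.array([[f,0,m["cx"]],[0,f,m["cy"]],[0,0,1]]),np.array(m["dist"]),np.array(m["extrinsics"])
def ray(c,rc):
    K,D,E=KD(c); rc=np.atleast_2d(np.array(rc,float))
    u=cv2.undistortPoints(rc[:,None,::-1].copy(),K,D)[:,0]
    return E[:3,3],np.c_[u,np.ones(len(u))]@E[:3,:3].T
def at_z(c,rc,z):
    o,d=ray(c,rc); return o+d*((z-o[2])/d[:,2])[:,None]
def proj(c,P):
    K,D,E=KD(c); T=np.linalg.inv(E)
    p,_=cv2.projectPoints(np.atleast_2d(P).astype(float),cv2.Rodrigues(T[:3,:3])[0],T[:3,3],K,D); return p[:,0]  # col,row
def tri(a,b):
    (o1,d1),(o2,d2)=ray("top",a),ray("side",b); d1,d2=d1[0]/np.linalg.norm(d1),d2[0]/np.linalg.norm(d2)
    t=np.linalg.lstsq(np.c_[d1,-d2],o2-o1,rcond=None)[0]; p,q=o1+d1*t[0],o2+d2*t[1]
    return (p+q)/2,np.linalg.norm(p-q)
def maskpts(mask,c,z):
    return at_z(c,np.argwhere(mask),z)[:,:2]
E
python3 - <<'E'
from h import *
read_camera("top");read_camera("side")
Z=dict(sink0_c=.027,crate_in=.004,kit_bay=.004,kit_rails=.02,rack_rails=.02,board_c=.0215,lifter_grip=.086,lifter_tip=.003,pad_top=.003)
for n,z in Z.items():
    for c in("top","side"):
        print(n,c,[(round(d["confidence"],2),np.round(d["at"],1).tolist(),(at_z(c,d["at"],z)[0,:2]*1000).round().tolist()) for d in pinpoint(c,n)[:5]])
for n,z in dict(sink0_c=.045,board_c=.023,lifter_tip=.006).items():
    for d in masks_of("top",n)[:4]:
        p=maskpts(d["mask"],"top",z)*1000; print("mask",n,round(d["confidence"],2),len(p),cv2.minAreaRect(p.astype(np.float32)))
E
```

```text
sink0_c top [(0.93, [186.0, 316.9], [587.0, -181.0])]
sink0_c side [(0.95, [255.1, 273.8], [581.0, -182.0]), (0.3, [296.4, 265.3], [518.0, -302.0]), (0.22, [288.2, 238.4], [459.0, -260.0])]
crate_in top [(0.71, [206.9, 353.5], [524.0, -296.0])]
crate_in side []
kit_bay top [(0.9, [195.9, 191.4], [561.0, 203.0])]
kit_bay side [(0.74, [298.9, 262.8], [515.0, -294.0]), (0.73, [174.9, 235.5], [570.0, 213.0])]
kit_rails top [(0.87, [196.0, 140.5], [560.0, 357.0]), (0.61, [190.3, 386.0], [573.0, -393.0]), (0.33, [193.0, 341.8], [566.0, -257.0])]
kit_rails side [(0.64, [148.9, 223.5], [560.0, 355.0])]
rack_rails top [(0.37, [186.6, 361.4], [585.0, -318.0])]
rack_rails side [(0.68, [207.4, 279.6], [661.0, 0.0])]
board_c top [(0.89, [131.3, 364.3], [757.0, -332.0]), (0.84, [121.6, 284.6], [788.0, -86.0]), (0.82, [163.6, 262.1], [657.0, -15.0]), (0.58, [272.2, 189.5], [331.0, 204.0]), (0.31, [229.3, 342.3], [456.0, -256.0])]
board_c side [(0.82, [288.8, 355.9], [754.0, -343.0]), (0.82, [221.3, 334.2], [802.0, -104.0]), (0.71, [210.4, 276.9], [648.0, -11.0]), (0.7, [190.3, 163.8], [317.0, 177.0
[... 369 characters left out ...]
4.6, 317.1], [470.0, -183.0])]
pad_top side [(0.91, [218.9, 220.7], [473.0, 17.0])]
mask sink0_c 0.64 382 ((582.091796875, -175.5054473876953), (35.96097183227539, 96.3452377319336), 88.8893051147461)
mask board_c 0.96 1441 ((323.05926513671875, 197.01724243164062), (128.7905731201172, 100.8526840209961), 45.68517303466797)
mask board_c 0.86 689 ((803.4675903320312, -88.16097259521484), (73.78919982910156, 93.87205505371094), 23.23102569580078)
mask board_c 0.85 1408 ((651.409912109375, -17.933799743652344), (134.42410278320312, 101.86827850341797), 89.62621307373047)
mask lifter_tip 0.89 1043 ((464.612060546875, 11.85150146484375), (69.80772399902344, 140.13011169433594), 86.51152038574219)
```

```bash
cat >> h.py <<'E'
def bird(im,x0,x1,y0,y1,z,s):
    # rows: x decreasing, cols: y decreasing; s px per mm
    X,Y=np.meshgrid(np.arange(x1,x0,-.001/s),np.arange(y1,y0,-.001/s),indexing="ij")
    p=proj("top",np.c_[X.ravel(),Y.ravel(),np.full(X.size,z)]).astype(np.float32).reshape(*X.shape,2)
    b=cv2.remap(im,p[...,0],p[...,1],cv2.INTER_CUBIC)
    for g in np.arange(-.6,.9,.05):
        if y0<g<y1: cv2.putText(b,str(int(round(g*1000))),(int((y1-g)*1000*s),10),0,.35,(0,255,255)); cv2.line(b,(int((y1-g)*1000*s),12),(int((y1-g)*1000*s),18),(0,255,255))
        if x0<g<x1: cv2.putText(b,str(int(round(g*1000))),(0,int((x1-g)*1000*s)),0,.35,(0,255,255))
    return b
E
python3 - <<'E'
from h import *
im=read_camera("top")
cv2.imwrite("pics/b1.png",bird(im,.37,.74,-.08,.45,.004,1.5))
cv2.imwrite("pics/b2.png",bird(im,.37,.74,-.46,-.08,.045,1.6))
E
```

```text
(no output)
```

View pics/b1.png

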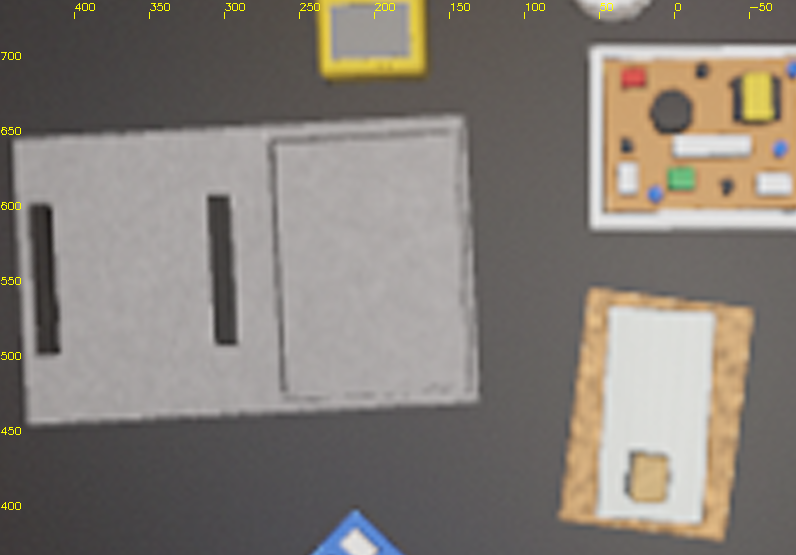

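View pics/b2.png

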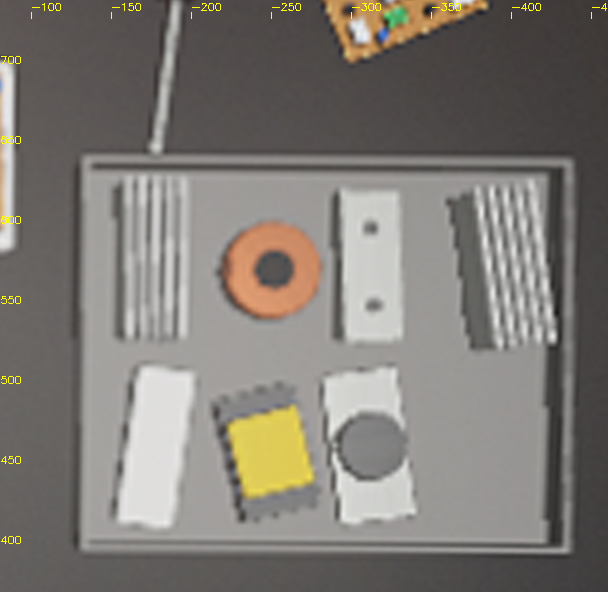

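Top picture: large brown board on the white rack at native px (167,262) is the one meant. Its look-alikes are small brown (131,364), pink (121,285) and blue (272,190). Two sinks with fins are at about (186,317) and (190,389). The white bars at (228,318) and (190,361), the choke, the transformer and the speaker are not wanted. Crop b2 confirms fins on exactly two parts, at crop px (155,258) and (516,264).

```bash
cat >> h.py <<'E'
def yaw_now():
    M=R.from_rotvec(observe()["tcp_rot"]).as_matrix(); return np.degrees(np.arctan2(M[1,0],M[0,0])),M
def plan(x,y,z,yaw):
    s=observe(); yw,M=yaw_now(); wz=-((yaw-yw+180)%360-180); Q=M@R.from_euler("z",wz,degrees=True).as_matrix()
    t=Q.T@(np.array([x,y,z])-s["position"])*1000
    lvl=R.from_matrix(M).as_matrix()[:,2]
    print("clock %.1f pos %s yaw %.1f zaxis %s grip %.3f ff %.1f F %s"%(s["clock"],s["position"].round(4),yw,lvl.round(3),s["grip_width"],s["finger_force"],s["force"].round(1)))
    print("wz %.1f (n>=%d)  then t %s (n>=%d)"%(wz,np.ceil(abs(wz)/8.5),t.round(1),np.ceil(abs(t).max()/48)))
E
python3 -c "
from h import *
plan(.581,-.183,.12,-1)"
```

```text
clock 1.3 pos [ 0.1307 -0.5343  0.2313] yaw 13.7 zaxis [-0. -0. -1.] grip 0.085 ff 0.0 F [ 0.6 -0.  -0.6]
wz 14.7 (n>=2)  then t [ 444.1 -359.1  111.3] (n>=10)
```

jog_arm(motion=[{"wz": 7.35,"claw": 59},{"wz": 7.35,"claw": 59},{"tx": 37,"ty": -30,"claw": 59},{"tx": 37,"ty": -30,"claw": 59},{"tx": 37,"ty": -30,"claw": 59},{"tx": 37,"ty": -30,"claw": 59},{"tx": 37,"ty": -30,"claw": 59},{"tx": 37,"ty": -30,"claw": 59},{"tx": 37,"ty": -30,"claw": 59},{"tx": 37,"ty": -30,"claw": 59},{"tx": 37,"ty": -30,"claw": 59},{"tx": 37,"ty": -30,"claw": 59},{"tx": 37,"ty": -29,"tz": 40,"claw": 59},{"tx": 37,"ty": -30,"tz": 40,"claw": 59},{"tz": 31,"claw": 59},{"claw": 59},{"claw": 59}], force=60)

```text
invalid input at $.motion[0]: expected keys tx, ty, tz, wx, wy, wz, claw
```

```bash
python3 - <<'E'
from h import *
plan(.581,-.183,.030,-1)
im=read_camera("side"); a=cv2.resize(im[200:380,190:380],None,fx=3,fy=3,interpolation=cv2.INTER_CUBIC); cv2.imwrite("pics/s1.png",a)
E
```

```text
clock 1.3 pos [ 0.1307 -0.5343  0.2313] yaw 13.7 zaxis [-0. -0. -1.] grip 0.085 ff 0.0 F [ 0.6 -0.  -0.6]
wz 14.7 (n>=2)  then t [ 444.1 -359.1  201.3] (n>=10)
```

View pics/s1.png

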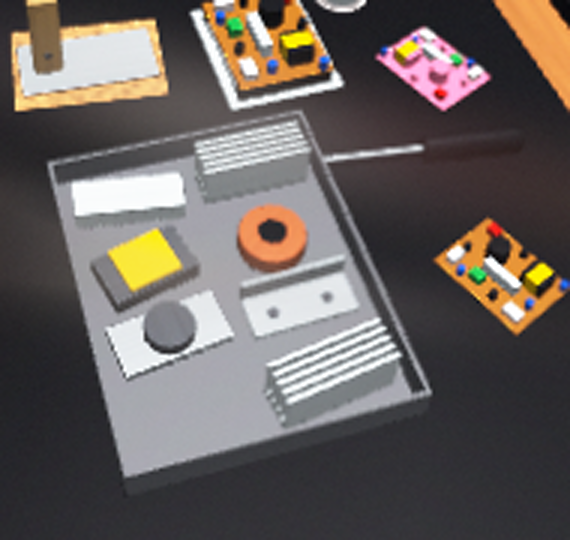

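The call was refused because every row needs all the keys. The crop still helps: it shows the two finned sinks at crop px (252,155) and (333,370).

jog_arm(motion=[{"tx": 0,"ty": 0,"tz": 0,"wx": 0,"wy": 0,"wz": 7.35,"claw": 59},{"tx": 0,"ty": 0,"tz": 0,"wx": 0,"wy": 0,"wz": 7.35,"claw": 59},{"tx": 37,"ty": -30,"tz": 0,"wx": 0,"wy": 0,"wz": 0,"claw": 59},{"tx": 37,"ty": -30,"tz": 0,"wx": 0,"wy": 0,"wz": 0,"claw": 59},{"tx": 37,"ty": -30,"tz": 0,"wx": 0,"wy": 0,"wz": 0,"claw": 59},{"tx": 37,"ty": -30,"tz": 0,"wx": 0,"wy": 0,"wz": 0,"claw": 59},{"tx": 37,"ty": -30,"tz": 0,"wx": 0,"wy": 0,"wz": 0,"claw": 59},{"tx": 37,"ty": -30,"tz": 0,"wx": 0,"wy": 0,"wz": 0,"claw": 59},{"tx": 37,"ty": -30,"tz": 0,"wx": 0,"wy": 0,"wz": 0,"claw": 59},{"tx": 37,"ty": -30,"tz": 0,"wx": 0,"wy": 0,"wz": 0,"claw": 59},{"tx": 37,"ty": -30,"tz": 0,"wx": 0,"wy": 0,"wz": 0,"claw": 59},{"tx": 37,"ty": -30,"tz": 0,"wx": 0,"wy": 0,"wz": 0,"claw": 59},{"tx": 37,"ty": -30,"tz": 40,"wx": 0,"wy": 0,"wz": 0,"claw": 59},{"tx": 37,"ty": -29,"tz": 40,"wx": 0,"wy": 0,"wz": 0,"claw": 59},{"tx": 0,"ty": 0,"tz": 31,"wx": 0,"wy": 0,"wz": 0,"claw": 59},{"tx": 0,"ty": 0,"tz": 0,"wx": 0,"wy": 0,"wz": 0,"claw": 59},{"tx": 0,"ty": 0,"tz": 0,"wx": 0,"wy": 0,"wz": 0,"claw": 59}], force=60)

```text
clock: 3.05
position: [0.5654, -0.195, 0.1357]
tcp_rot: [3.141, -0.028, -0.002]
force: [0.7, -1.3, 0.4]
grip_width: 0.0503
finger_force: 0.0
```

```bash
python3 - <<'E'
from h import *
plan(.581,-.183,.030,-1)
im=read_camera("side"); a=cv2.resize(im[200:380,190:380],None,fx=3,fy=3,interpolation=cv2.INTER_CUBIC); cv2.imwrite("pics/s2.png",a)
E
```

```text
clock 3.0 pos [ 0.5654 -0.195   0.1357] yaw -1.0 zaxis [-0.001 -0.001 -1.   ] grip 0.050 ff 0.0 F [ 0.7 -1.3  0.4]
wz -0.0 (n>=1)  then t [ 15.5 -12.4 105.7] (n>=3)
```

View pics/s2.png

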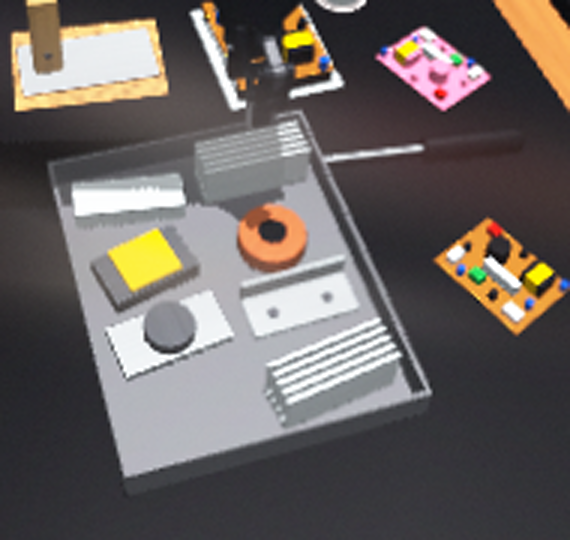

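The gripper is above the near-rack sink (crop px ~(252,150)), a little short of the target. I'll correct that and descend.

jog_arm(motion=[{"tx": 8,"ty": -6,"tz": 0,"wx": 0,"wy": 0,"wz": 0,"claw": 59},{"tx": 7.5,"ty": -6.5,"tz": 0,"wx": 0,"wy": 0,"wz": 0,"claw": 59},{"tx": 0,"ty": 0,"tz": 20,"wx": 0,"wy": 0,"wz": 0,"claw": 59},{"tx": 0,"ty": 0,"tz": 20,"wx": 0,"wy": 0,"wz": 0,"claw": 59},{"tx": 0,"ty": 0,"tz": 20,"wx": 0,"wy": 0,"wz": 0,"claw": 59},{"tx": 0,"ty": 0,"tz": 20,"wx": 0,"wy": 0,"wz": 0,"claw": 59},{"tx": 0,"ty": 0,"tz": 13,"wx": 0,"wy": 0,"wz": 0,"claw": 59},{"tx": 0,"ty": 0,"tz": 12,"wx": 0,"wy": 0,"wz": 0,"claw": 59},{"tx": 0,"ty": 0,"tz": 0,"wx": 0,"wy": 0,"wz": 0,"claw": 59},{"tx": 0,"ty": 0,"tz": 0,"wx": 0,"wy": 0,"wz": 0,"claw": 59}])

```text
clock: 4.1
position: [0.5824, -0.1816, 0.0313]
tcp_rot: [3.141, -0.026, 0.001]
force: [0.5, -0.1, -0.0]
grip_width: 0.0502
finger_force: 0.0
```

jog_arm(motion=[{"tx": 0,"ty": 0,"tz": 0,"wx": 0,"wy": 0,"wz": 0,"claw": 0},{"tx": 0,"ty": 0,"tz": 0,"wx": 0,"wy": 0,"wz": 0,"claw": 0},{"tx": 0,"ty": 0,"tz": 0,"wx": 0,"wy": 0,"wz": 0,"claw": 0},{"tx": 0,"ty": 0,"tz": 0,"wx": 0,"wy": 0,"wz": 0,"claw": 0},{"tx": 0,"ty": 0,"tz": 0,"wx": 0,"wy": 0,"wz": 0,"claw": 0},{"tx": 0,"ty": 0,"tz": 0,"wx": 0,"wy": 0,"wz": 0,"claw": 0}], force=60)

```text
clock: 4.7
position: [0.5833, -0.1811, 0.0324]
tcp_rot: [-3.141, 0.025, -0.005]
force: [0.0, 1.9, 5.8]
grip_width: 0.0345
finger_force: 62.8
```

```bash
python3 -c "
from h import *
plan(.603,.204,.031,92.8)"
```

```text
clock 4.7 pos [ 0.5833 -0.1811  0.0324] yaw -0.9 zaxis [ 0.003  0.    -1.   ] grip 0.035 ff 62.8 F [0.  1.9 5.8]
wz -93.7 (n>=12)  then t [383.7  38.5   1.5] (n>=8)
```

jog_arm(motion=[{"tx": 0,"ty": 0,"tz": -20,"wx": 0,"wy": 0,"wz": 0,"claw": 0},{"tx": 0,"ty": 0,"tz": -25,"wx": 0,"wy": 0,"wz": 0,"claw": 0},{"tx": 0,"ty": 0,"tz": -30,"wx": 0,"wy": 0,"wz": 0,"claw": 0},{"tx": 0,"ty": 0,"tz": -25,"wx": 0,"wy": 0,"wz": 0,"claw": 0},{"tx": 0,"ty": 0,"tz": 0,"wx": 0,"wy": 0,"wz": -7.8,"claw": 0},{"tx": 0,"ty": 0,"tz": 0,"wx": 0,"wy": 0,"wz": -7.8,"claw": 0},{"tx": 0,"ty": 0,"tz": 0,"wx": 0,"wy": 0,"wz": -7.8,"claw": 0},{"tx": 0,"ty": 0,"tz": 0,"wx": 0,"wy": 0,"wz": -7.8,"claw": 0},{"tx": 0,"ty": 0,"tz": 0,"wx": 0,"wy": 0,"wz": -7.8,"claw": 0},{"tx": 0,"ty": 0,"tz": 0,"wx": 0,"wy": 0,"wz": -7.8,"claw": 0},{"tx": 0,"ty": 0,"tz": 0,"wx": 0,"wy": 0,"wz": -7.8,"claw": 0},{"tx": 0,"ty": 0,"tz": 0,"wx": 0,"wy": 0,"wz": -7.8,"claw": 0},{"tx": 0,"ty": 0,"tz": 0,"wx": 0,"wy": 0,"wz": -7.8,"claw": 0},{"tx": 0,"ty": 0,"tz": 0,"wx": 0,"wy": 0,"wz": -7.8,"claw": 0},{"tx": 0,"ty": 0,"tz": 0,"wx": 0,"wy": 0,"wz": -7.8,"claw": 0},{"tx": 0,"ty": 0,"tz": 0,"wx": 0,"wy": 0,"wz": -7.9,"claw": 0},{"tx": 0,"ty": 0,"tz": 0,"wx": 0,"wy": 0,"wz": 0,"claw": 0}])

```text
clock: 6.4
position: [0.5808, -0.1825, 0.1296]
tcp_rot: [-2.168, -2.272, 0.002]
force: [-0.1, 0.8, -2.4]
grip_width: 0.0345
finger_force: 61.9
```

jog_arm(motion=[{"tx": 20,"ty": 3,"tz": 0,"wx": 0,"wy": 0,"wz": 0,"claw": 0},{"tx": 30,"ty": 3,"tz": 0,"wx": 0,"wy": 0,"wz": 0,"claw": 0},{"tx": 30,"ty": 3,"tz": 0,"wx": 0,"wy": 0,"wz": 0,"claw": 0},{"tx": 30,"ty": 3,"tz": 0,"wx": 0,"wy": 0,"wz": 0,"claw": 0},{"tx": 30,"ty": 3,"tz": 0,"wx": 0,"wy": 0,"wz": 0,"claw": 0},{"tx": 30,"ty": 3,"tz": 0,"wx": 0,"wy": 0,"wz": 0,"claw": 0},{"tx": 30,"ty": 3,"tz": 0,"wx": 0,"wy": 0,"wz": 0,"claw": 0},{"tx": 30,"ty": 3,"tz": 0,"wx": 0,"wy": 0,"wz": 0,"claw": 0},{"tx": 30,"ty": 3,"tz": 0,"wx": 0,"wy": 0,"wz": 0,"claw": 0},{"tx": 30,"ty": 3,"tz": 0,"wx": 0,"wy": 0,"wz": 0,"claw": 0},{"tx": 30,"ty": 3,"tz": 0,"wx": 0,"wy": 0,"wz": 0,"claw": 0},{"tx": 30,"ty": 3,"tz": 0,"wx": 0,"wy": 0,"wz": 0,"claw": 0},{"tx": 20,"ty": 2.5,"tz": 0,"wx": 0,"wy": 0,"wz": 0,"claw": 0},{"tx": 13,"ty": 0,"tz": 0,"wx": 0,"wy": 0,"wz": 0,"claw": 0},{"tx": 0,"ty": 0,"tz": 0,"wx": 0,"wy": 0,"wz": 0,"claw": 0},{"tx": 0,"ty": 0,"tz": 0,"wx": 0,"wy": 0,"wz": 0,"claw": 0}])

```text
clock: 8.0
position: [0.6021, 0.2011, 0.1303]
tcp_rot: [2.169, 2.271, -0.003]
force: [0.2, -0.6, -1.9]
grip_width: 0.0344
finger_force: 61.9
```

```bash
python3 - <<'E'
from h import *
plan(.603,.204,.033,92.8)
im=read_camera("side"); cv2.imwrite("pics/s3.png",cv2.resize(im[100:300,130:390],None,fx=3,fy=3,interpolation=cv2.INTER_CUBIC))
E
```

```text
clock 8.0 pos [0.6021 0.2011 0.1303] yaw 92.6 zaxis [-0.    -0.002 -1.   ] grip 0.034 ff 61.9 F [ 0.2 -0.6 -1.9]
wz -0.2 (n>=1)  then t [ 3.1  1.1 97.3] (n>=3)
```

View pics/s3.png

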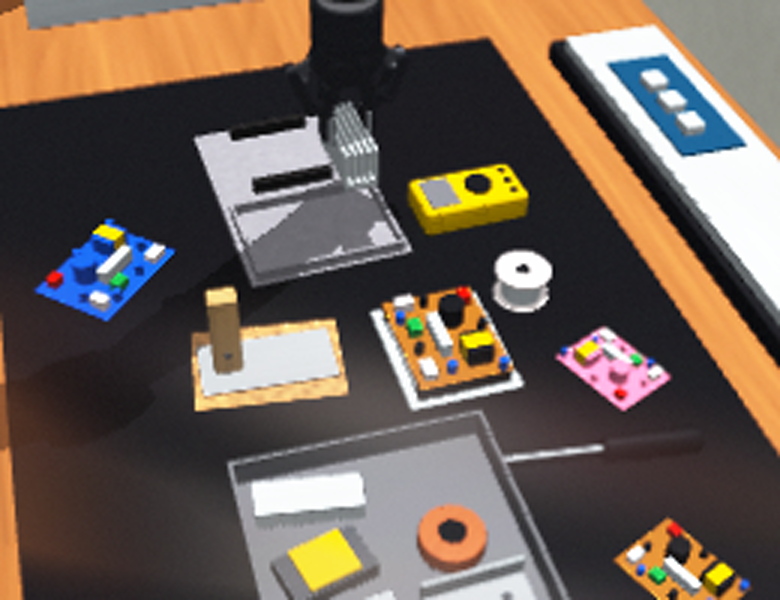

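Sink held level (crop px ~(352,150)) above the bay, so I'll lower it.

jog_arm(motion=[{"tx": 3,"ty": 1,"tz": 20,"wx": 0,"wy": 0,"wz": 0,"claw": 0},{"tx": 0,"ty": 0,"tz": 25,"wx": 0,"wy": 0,"wz": 0,"claw": 0},{"tx": 0,"ty": 0,"tz": 25,"wx": 0,"wy": 0,"wz": 0,"claw": 0},{"tx": 0,"ty": 0,"tz": 15,"wx": 0,"wy": 0,"wz": 0,"claw": 0},{"tx": 0,"ty": 0,"tz": 7,"wx": 0,"wy": 0,"wz": 0,"claw": 0},{"tx": 0,"ty": 0,"tz": 5,"wx": 0,"wy": 0,"wz": 0,"claw": 0},{"tx": 0,"ty": 0,"tz": 0,"wx": 0,"wy": 0,"wz": 0,"claw": 0},{"tx": 0,"ty": 0,"tz": 0,"wx": 0,"wy": 0,"wz": 0,"claw": 0},{"tx": 0,"ty": 0,"tz": 0,"wx": 0,"wy": 0,"wz": 0,"claw": 59},{"tx": 0,"ty": 0,"tz": 0,"wx": 0,"wy": 0,"wz": 0,"claw": 59},{"tx": 0,"ty": 0,"tz": 0,"wx": 0,"wy": 0,"wz": 0,"claw": 59},{"tx": 0,"ty": 0,"tz": 0,"wx": 0,"wy": 0,"wz": 0,"claw": 59},{"tx": 0,"ty": 0,"tz": -20,"wx": 0,"wy": 0,"wz": 0,"claw": 59},{"tx": 0,"ty": 0,"tz": -40,"wx": 0,"wy": 0,"wz": 0,"claw": 59},{"tx": 0,"ty": 0,"tz": -40,"wx": 0,"wy": 0,"wz": 0,"claw": 59},{"tx": 0,"ty": 0,"tz": 0,"wx": 0,"wy": 0,"wz": 0,"claw": 59}])

```text
clock: 9.65
position: [0.6067, 0.2086, 0.1411]
tcp_rot: [2.164, 2.27, 0.02]
force: [0.8, 0.1, 0.3]
grip_width: 0.0506
finger_force: 0.0
```

```bash
python3 - <<'E'
from h import *
im=read_camera("top");read_camera("side")
for c in("top","side"):
    print(c,[(round(d["confidence"],2),np.round(d["at"],1).tolist(),(at_z(c,d["at"],.027)[0,:2]*1000).round().tolist()) for d in pinpoint(c,"sink0_c")[:5]])
cv2.imwrite("pics/b3.png",bird(im,.37,.74,-.46,-.08,.050,1.6))
plan(.575,-.4,.13,7)
E
```

```text
top [(0.53, [181.3, 190.9], [604.0, 201.0]), (0.21, [209.0, 351.4], [516.0, -284.0])]
side [(0.85, [171.6, 246.1], [604.0, 193.0])]
clock 9.8 pos [0.6021 0.2052 0.1326] yaw 92.7 zaxis [-0.002 -0.001 -1.   ] grip 0.050 ff 0.0 F [-1.4  0.8 -0.4]
wz 85.7 (n>=11)  then t [-100.7  597.4    3.4] (n>=13)
```

View pics/b3.png

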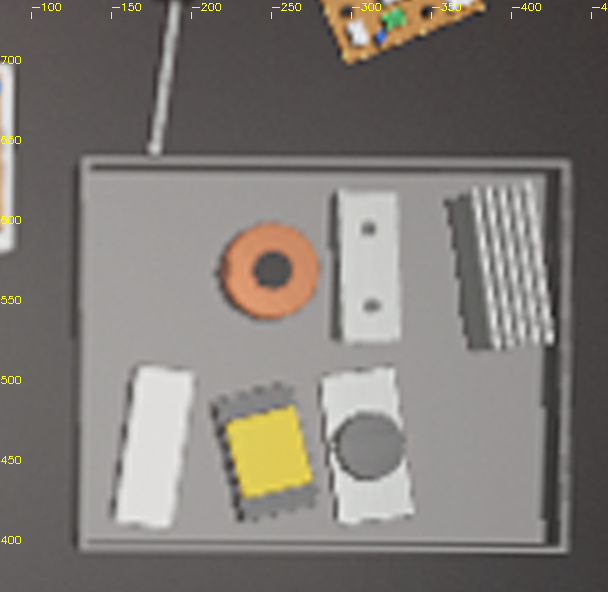

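Sink 1 lies in the bay at about (0.604, 0.20). Crop b3 shows sink 2's fin tops centred at px (513,265), turned about 7.5°, unmoved. Going there now.

jog_arm(motion=[{"tx": 0,"ty": 0,"tz": 0,"wx": 0,"wy": 0,"wz": 7.75,"claw": 57},{"tx": 0,"ty": 0,"tz": 0,"wx": 0,"wy": 0,"wz": 7.75,"claw": 57},{"tx": 0,"ty": 0,"tz": 0,"wx": 0,"wy": 0,"wz": 7.75,"claw": 57},{"tx": 0,"ty": 0,"tz": 0,"wx": 0,"wy": 0,"wz": 7.75,"claw": 57},{"tx": 0,"ty": 0,"tz": 0,"wx": 0,"wy": 0,"wz": 7.75,"claw": 57},{"tx": 0,"ty": 0,"tz": 0,"wx": 0,"wy": 0,"wz": 7.75,"claw": 57},{"tx": 0,"ty": 0,"tz": 0,"wx": 0,"wy": 0,"wz": 7.75,"claw": 57},{"tx": 0,"ty": 0,"tz": 0,"wx": 0,"wy": 0,"wz": 7.75,"claw": 57},{"tx": 0,"ty": 0,"tz": 0,"wx": 0,"wy": 0,"wz": 7.75,"claw": 57},{"tx": 0,"ty": 0,"tz": 0,"wx": 0,"wy": 0,"wz": 7.75,"claw": 57},{"tx": 0,"ty": 0,"tz": 0,"wx": 0,"wy": 0,"wz": 7.7,"claw": 57}])

```text
clock: 10.95
position: [0.6016, 0.2051, 0.1315]
tcp_rot: [3.134, 0.198, -0.006]
force: [-0.6, 0.0, 0.8]
grip_width: 0.0489
finger_force: 0.0
```

jog_arm(motion=[{"tx": -6.4,"ty": 39.5,"tz": 0,"wx": 0,"wy": 0,"wz": 0,"claw": 57},{"tx": -6.4,"ty": 39.5,"tz": 0,"wx": 0,"wy": 0,"wz": 0,"claw": 57},{"tx": -6.4,"ty": 39.5,"tz": 0,"wx": 0,"wy": 0,"wz": 0,"claw": 57},{"tx": -6.4,"ty": 39.5,"tz": 0,"wx": 0,"wy": 0,"wz": 0,"claw": 57},{"tx": -6.4,"ty": 39.5,"tz": 0,"wx": 0,"wy": 0,"wz": 0,"claw": 57},{"tx": -6.4,"ty": 39.5,"tz": 0,"wx": 0,"wy": 0,"wz": 0,"claw": 57},{"tx": -6.4,"ty": 39.5,"tz": 0,"wx": 0,"wy": 0,"wz": 0,"claw": 57},{"tx": -6.4,"ty": 39.5,"tz": 0,"wx": 0,"wy": 0,"wz": 0,"claw": 57},{"tx": -6.4,"ty": 39.5,"tz": 0,"wx": 0,"wy": 0,"wz": 0,"claw": 57},{"tx": -6.4,"ty": 39.5,"tz": 0,"wx": 0,"wy": 0,"wz": 0,"claw": 57},{"tx": -6.4,"ty": 39.5,"tz": 0,"wx": 0,"wy": 0,"wz": 0,"claw": 57},{"tx": -6.4,"ty": 39.5,"tz": 0,"wx": 0,"wy": 0,"wz": 0,"claw": 57},{"tx": -6.4,"ty": 39.5,"tz": 0,"wx": 0,"wy": 0,"wz": 0,"claw": 57},{"tx": -6.4,"ty": 39.5,"tz": 0,"wx": 0,"wy": 0,"wz": 0,"claw": 57},{"tx": -6.4,"ty": 39.5,"tz": 0,"wx": 0,"wy": 0,"wz": 0,"claw": 57},{"tx": 0,"ty": 0,"tz": 0,"wx": 0,"wy": 0,"wz": 0,"claw": 57},{"tx": 0,"ty": 0,"tz": 0,"wx": 0,"wy": 0,"wz": 0,"claw": 57},{"tx": 0,"ty": 0,"tz": 0,"wx": 0,"wy": 0,"wz": 0,"claw": 57}])

```text
clock: 12.75
position: [0.5855, -0.3919, 0.1323]
tcp_rot: [-3.131, -0.209, 0.002]
force: [-0.3, 0.3, -0.6]
grip_width: 0.0486
finger_force: 0.0
```

```bash
python3 - <<'E'
from h import *
plan(.584,-.3955,.034,7.5)
E
```

```text
clock 12.8 pos [ 0.5855 -0.3919  0.1323] yaw 7.7 zaxis [-0.002  0.003 -1.   ] grip 0.049 ff 0.0 F [-0.3  0.3 -0.6]
wz 0.2 (n>=1)  then t [-1.9  3.7 98.3] (n>=3)
```

jog_arm(motion=[{"tx": -2,"ty": 3.7,"tz": 20,"wx": 0,"wy": 0,"wz": 0,"claw": 57},{"tx": 0,"ty": 0,"tz": 25,"wx": 0,"wy": 0,"wz": 0,"claw": 57},{"tx": 0,"ty": 0,"tz": 25,"wx": 0,"wy": 0,"wz": 0,"claw": 57},{"tx": 0,"ty": 0,"tz": 15,"wx": 0,"wy": 0,"wz": 0,"claw": 57},{"tx": 0,"ty": 0,"tz": 7,"wx": 0,"wy": 0,"wz": 0,"claw": 57},{"tx": 0,"ty": 0,"tz": 6,"wx": 0,"wy": 0,"wz": 0,"claw": 57},{"tx": 0,"ty": 0,"tz": 0,"wx": 0,"wy": 0,"wz": 0,"claw": 57},{"tx": 0,"ty": 0,"tz": 0,"wx": 0,"wy": 0,"wz": 0,"claw": 57}])

```text
clock: 13.55
position: [0.5847, -0.3984, 0.0369]
tcp_rot: [3.134, 0.207, 0.003]
force: [-0.3, -0.6, -0.4]
grip_width: 0.0487
finger_force: 0.0
```

jog_arm(motion=[{"tx": 0,"ty": 0,"tz": 0,"wx": 0,"wy": 0,"wz": 0,"claw": 0},{"tx": 0,"ty": 0,"tz": 0,"wx": 0,"wy": 0,"wz": 0,"claw": 0},{"tx": 0,"ty": 0,"tz": 0,"wx": 0,"wy": 0,"wz": 0,"claw": 0},{"tx": 0,"ty": 0,"tz": 0,"wx": 0,"wy": 0,"wz": 0,"claw": 0},{"tx": 0,"ty": 0,"tz": 0,"wx": 0,"wy": 0,"wz": 0,"claw": 0},{"tx": 0,"ty": 0,"tz": -20,"wx": 0,"wy": 0,"wz": 0,"claw": 0},{"tx": 0,"ty": 0,"tz": -25,"wx": 0,"wy": 0,"wz": 0,"claw": 0},{"tx": 0,"ty": 0,"tz": -30,"wx": 0,"wy": 0,"wz": 0,"claw": 0},{"tx": 0,"ty": 0,"tz": -25,"wx": 0,"wy": 0,"wz": 0,"claw": 0},{"tx": 0,"ty": 0,"tz": 0,"wx": 0,"wy": 0,"wz": 0,"claw": 0}], force=80)

```text
clock: 14.55
position: [0.5862, -0.3996, 0.1401]
tcp_rot: [3.13, 0.206, 0.011]
force: [1.0, -0.3, -1.3]
grip_width: 0.0335
finger_force: 80.6
```

```bash
python3 - <<'E'
from h import *
plan(.523,.190,.037,92.8)
E
```

```text
clock 14.6 pos [ 0.5862 -0.3996  0.1401] yaw 7.5 zaxis [ 0.007 -0.005 -1.   ] grip 0.034 ff 80.6 F [ 1.  -0.3 -1.3]
wz -85.3 (n>=11)  then t [592.5 -35.1 100. ] (n>=13)
```

jog_arm(motion=[{"tx": 0,"ty": 0,"tz": 0,"wx": 0,"wy": 0,"wz": -7.75,"claw": 0},{"tx": 0,"ty": 0,"tz": 0,"wx": 0,"wy": 0,"wz": -7.75,"claw": 0},{"tx": 0,"ty": 0,"tz": 0,"wx": 0,"wy": 0,"wz": -7.75,"claw": 0},{"tx": 0,"ty": 0,"tz": 0,"wx": 0,"wy": 0,"wz": -7.75,"claw": 0},{"tx": 0,"ty": 0,"tz": 0,"wx": 0,"wy": 0,"wz": -7.75,"claw": 0},{"tx": 0,"ty": 0,"tz": 0,"wx": 0,"wy": 0,"wz": -7.75,"claw": 0},{"tx": 0,"ty": 0,"tz": 0,"wx": 0,"wy": 0,"wz": -7.75,"claw": 0},{"tx": 0,"ty": 0,"tz": 0,"wx": 0,"wy": 0,"wz": -7.75,"claw": 0},{"tx": 0,"ty": 0,"tz": 0,"wx": 0,"wy": 0,"wz": -7.75,"claw": 0},{"tx": 0,"ty": 0,"tz": 0,"wx": 0,"wy": 0,"wz": -7.75,"claw": 0},{"tx": 0,"ty": 0,"tz": 0,"wx": 0,"wy": 0,"wz": -7.8,"claw": 0},{"tx": 0,"ty": 0,"tz": 0,"wx": 0,"wy": 0,"wz": 0,"claw": 0}])

```text
clock: 15.75
position: [0.5828, -0.3975, 0.1332]
tcp_rot: [-2.163, -2.273, 0.001]
force: [0.4, 0.3, -2.3]
grip_width: 0.0339
finger_force: 80.6
```

jog_arm(motion=[{"tx": 30,"ty": -2,"tz": 0,"wx": 0,"wy": 0,"wz": 0,"claw": 0},{"tx": 35,"ty": -2,"tz": 0,"wx": 0,"wy": 0,"wz": 0,"claw": 0},{"tx": 35,"ty": -2,"tz": 0,"wx": 0,"wy": 0,"wz": 0,"claw": 0},{"tx": 35,"ty": -2,"tz": 0,"wx": 0,"wy": 0,"wz": 0,"claw": 0},{"tx": 35,"ty": -2,"tz": 0,"wx": 0,"wy": 0,"wz": 0,"claw": 0},{"tx": 35,"ty": -2,"tz": 0,"wx": 0,"wy": 0,"wz": 0,"claw": 0},{"tx": 35,"ty": -2,"tz": 0,"wx": 0,"wy": 0,"wz": 0,"claw": 0},{"tx": 35,"ty": -2,"tz": 0,"wx": 0,"wy": 0,"wz": 0,"claw": 0},{"tx": 35,"ty": -2,"tz": 0,"wx": 0,"wy": 0,"wz": 0,"claw": 0},{"tx": 35,"ty": -2,"tz": 0,"wx": 0,"wy": 0,"wz": 0,"claw": 0},{"tx": 35,"ty": -2,"tz": 0,"wx": 0,"wy": 0,"wz": 0,"claw": 0},{"tx": 35,"ty": -2,"tz": 0,"wx": 0,"wy": 0,"wz": 0,"claw": 0},{"tx": 35,"ty": -2,"tz": 0,"wx": 0,"wy": 0,"wz": 0,"claw": 0},{"tx": 35,"ty": -2,"tz": 0,"wx": 0,"wy": 0,"wz": 0,"claw": 0},{"tx": 35,"ty": -2,"tz": 0,"wx": 0,"wy": 0,"wz": 0,"claw": 0},{"tx": 35,"ty": -2,"tz": 0,"wx": 0,"wy": 0,"wz": 0,"claw": 0},{"tx": 35,"ty": -2,"tz": 0,"wx": 0,"wy": 0,"wz": 0,"claw": 0},{"tx": 23,"ty": -1,"tz": 0,"wx": 0,"wy": 0,"wz": 0,"claw": 0},{"tx": 0,"ty": 0,"tz": 0,"wx": 0,"wy": 0,"wz": 0,"claw": 0},{"tx": 0,"ty": 0,"tz": 0,"wx": 0,"wy": 0,"wz": 0,"claw": 0}])

```text
clock: 17.75
position: [0.5178, 0.2124, 0.1348]
tcp_rot: [-2.166, -2.275, 0.003]
force: [-0.0, 0.2, -1.7]
grip_width: 0.0336
finger_force: 80.6
```

```bash
python3 - <<'E'
from h import *
plan(.523,.2105,.038,92.8)
read_camera("side")
for d in masks_of("side","sink0_c")[:3]:
    p=np.argwhere(d["mask"]); print(d["confidence"],len(p),np.round(d["at"]))
for d in pinpoint("side","sink0_c"): print(round(d["confidence"],2),at_z("side",d["at"],.027).round(3),at_z("side",d["at"],.13).round(3))
E
```

```text
clock 17.8 pos [0.5178 0.2124 0.1348] yaw 92.8 zaxis [-0.001 -0.001 -1.   ] grip 0.034 ff 80.6 F [-0.   0.2 -1.7]
wz 0.0 (n>=1)  then t [-2.   5.2 96.8] (n>=3)
0.59 336 [170. 244.]
0.93 [[0.614 0.195 0.027]] [[0.579 0.072 0.13 ]]
```

jog_arm(motion=[{"tx": -2,"ty": 5.2,"tz": 20,"wx": 0,"wy": 0,"wz": 0,"claw": 0},{"tx": 0,"ty": 0,"tz": 25,"wx": 0,"wy": 0,"wz": 0,"claw": 0},{"tx": 0,"ty": 0,"tz": 25,"wx": 0,"wy": 0,"wz": 0,"claw": 0},{"tx": 0,"ty": 0,"tz": 14,"wx": 0,"wy": 0,"wz": 0,"claw": 0},{"tx": 0,"ty": 0,"tz": 7,"wx": 0,"wy": 0,"wz": 0,"claw": 0},{"tx": 0,"ty": 0,"tz": 6,"wx": 0,"wy": 0,"wz": 0,"claw": 0},{"tx": 0,"ty": 0,"tz": 0,"wx": 0,"wy": 0,"wz": 0,"claw": 0},{"tx": 0,"ty": 0,"tz": 0,"wx": 0,"wy": 0,"wz": 0,"claw": 0}])

```text
clock: 18.7
position: [0.5246, 0.2111, 0.0396]
tcp_rot: [2.165, 2.275, 0.003]
force: [0.0, 0.3, -1.3]
grip_width: 0.0341
finger_force: 80.6
```

jog_arm(motion=[{"tx": 0,"ty": 0,"tz": 0,"wx": 0,"wy": 0,"wz": 0,"claw": 59},{"tx": 0,"ty": 0,"tz": 0,"wx": 0,"wy": 0,"wz": 0,"claw": 59},{"tx": 0,"ty": 0,"tz": 0,"wx": 0,"wy": 0,"wz": 0,"claw": 59},{"tx": 0,"ty": 0,"tz": 0,"wx": 0,"wy": 0,"wz": 0,"claw": 59},{"tx": 0,"ty": 0,"tz": -20,"wx": 0,"wy": 0,"wz": 0,"claw": 59},{"tx": 0,"ty": 0,"tz": -40,"wx": 0,"wy": 0,"wz": 0,"claw": 59},{"tx": 0,"ty": 0,"tz": -50,"wx": 0,"wy": 0,"wz": 0,"claw": 59},{"tx": 0,"ty": 0,"tz": -20,"wx": 0,"wy": 0,"wz": 0,"claw": 59},{"tx": 0,"ty": 0,"tz": 0,"wx": 0,"wy": 0,"wz": 0,"claw": 59}])

```text
clock: 19.6
position: [0.5263, 0.2125, 0.1732]
tcp_rot: [2.163, 2.273, 0.013]
force: [0.4, 0.9, 0.1]
grip_width: 0.0506
finger_force: 0.0
```

```bash
python3 - <<'E'
from h import *
plan(.424,.0155,.14,-3.4)
E
```

```text
clock 19.6 pos [0.5263 0.2125 0.1732] yaw 92.8 zaxis [ 0.008  0.003 -1.   ] grip 0.051 ff 0.0 F [0.4 0.9 0.1]
wz 96.2 (n>=12)  then t [-90.7 202.8  31.7] (n>=5)
```

jog_arm(motion=[{"tx": 0,"ty": 0,"tz": 0,"wx": 0,"wy": 0,"wz": 8,"claw": 65},{"tx": 0,"ty": 0,"tz": 0,"wx": 0,"wy": 0,"wz": 8,"claw": 65},{"tx": 0,"ty": 0,"tz": 0,"wx": 0,"wy": 0,"wz": 8,"claw": 65},{"tx": 0,"ty": 0,"tz": 0,"wx": 0,"wy": 0,"wz": 8,"claw": 65},{"tx": 0,"ty": 0,"tz": 0,"wx": 0,"wy": 0,"wz": 8,"claw": 65},{"tx": 0,"ty": 0,"tz": 0,"wx": 0,"wy": 0,"wz": 8,"claw": 65},{"tx": 0,"ty": 0,"tz": 0,"wx": 0,"wy": 0,"wz": 8,"claw": 65},{"tx": 0,"ty": 0,"tz": 0,"wx": 0,"wy": 0,"wz": 8,"claw": 65},{"tx": 0,"ty": 0,"tz": 0,"wx": 0,"wy": 0,"wz": 8,"claw": 65},{"tx": 0,"ty": 0,"tz": 0,"wx": 0,"wy": 0,"wz": 8,"claw": 65},{"tx": 0,"ty": 0,"tz": 0,"wx": 0,"wy": 0,"wz": 8,"claw": 65},{"tx": 0,"ty": 0,"tz": 0,"wx": 0,"wy": 0,"wz": 8.2,"claw": 65}])

```text
clock: 20.8
position: [0.5229, 0.2101, 0.1671]
tcp_rot: [3.139, -0.101, -0.004]
force: [0.1, -1.0, -0.3]
grip_width: 0.0561
finger_force: 0.0
```

```bash
python3 - <<'E'
from h import *
plan(.424,.0155,.15,-3.4)
im=read_camera("top");im2=read_camera("side")
h=bird(im,.37,.74,-.08,.30,.050,1.6)
cv2.imwrite("pics/b4.png",h)
for n,z in dict(board_c=.0215,lifter_grip=.086,lifter_tip=.003,pad_top=.003).items():
    for c in("top","side"):
        print(n,c,[(round(d["confidence"],2),(at_z(c,d["at"],z)[0,:2]*1000).round().tolist()) for d in pinpoint(c,n)[:4]])
for d in masks_of("top","lifter_tip")[:2]:
    p=maskpts(d["mask"],"top",.006)*1000; print("mask",round(d["confidence"],2),len(p),cv2.minAreaRect(p.astype(np.float32)))
for z in(.086,): print(proj("side",[[.424,.0155,.106]]),proj("top",[[.424,.0155,.106]]))
E
```

```text
clock 20.8 pos [0.5229 0.2101 0.1671] yaw -3.7 zaxis [-0.003 -0.001 -1.   ] grip 0.056 ff 0.0 F [ 0.1 -1.  -0.3]
wz -0.3 (n>=1)  then t [-87.2 200.1  17.6] (n>=5)
board_c top [(0.96, [758.0, -337.0]), (0.91, [645.0, -11.0]), (0.56, [801.0, -91.0]), (0.5, [319.0, 201.0])]
board_c side [(0.96, [808.0, -100.0]), (0.94, [749.0, -337.0]), (0.8, [321.0, 163.0]), (0.78, [646.0, -21.0])]
lifter_grip top []
lifter_grip side [(0.68, [419.0, 16.0])]
lifter_tip top [(0.84, [538.0, 13.0])]
lifter_tip side [(0.58, [526.0, 3.0]), (0.45, [616.0, 221.0])]
pad_top top [(0.73, [465.0, 13.0]), (0.65, [570.0, -260.0])]
pad_top side [(0.75, [461.0, 17.0]), (0.28, [527.0, 220.0])]
mask 0.59 1043 ((464.765869140625, 11.642044067382812), (70.09207916259766, 140.1331024169922), 86.34344482421875)
[[202.63845765 197.95147034]] [[252.05924048 241.32114636]]
```

View pics/b4.png

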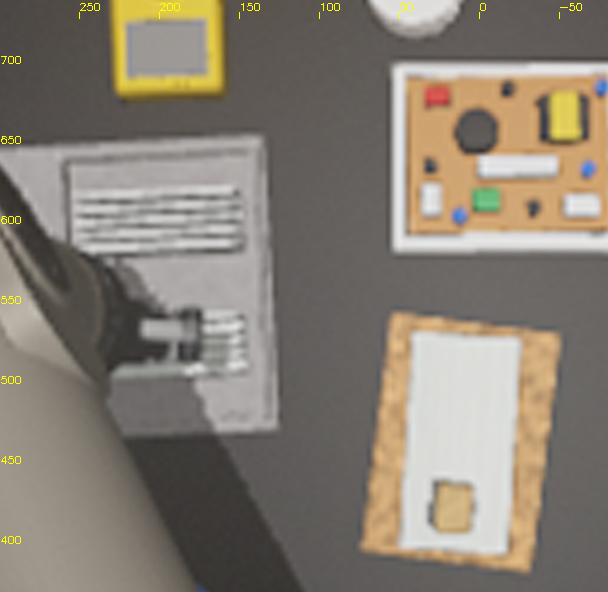

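Crop b4 shows both sinks in the bay, at px (160,220) and partly hidden (220,345). The lifter is untouched with its handle at (453,507), and the board is at about (0.647, −0.017).

jog_arm(motion=[{"tx": -12,"ty": 28,"tz": 2,"wx": 0,"wy": 0,"wz": 0,"claw": 65},{"tx": -12,"ty": 28,"tz": 2,"wx": 0,"wy": 0,"wz": 0,"claw": 65},{"tx": -12,"ty": 28,"tz": 2,"wx": 0,"wy": 0,"wz": 0,"claw": 65},{"tx": -12,"ty": 28,"tz": 2,"wx": 0,"wy": 0,"wz": 0,"claw": 65},{"tx": -13,"ty": 28,"tz": 2,"wx": 0,"wy": 0,"wz": 0,"claw": 65},{"tx": -13,"ty": 30,"tz": 2,"wx": 0,"wy": 0,"wz": 0,"claw": 65},{"tx": -13,"ty": 30,"tz": 2,"wx": 0,"wy": 0,"wz": 0,"claw": 65},{"tx": 0,"ty": 0,"tz": 0,"wx": 0,"wy": 0,"wz": 0,"claw": 65},{"tx": 0,"ty": 0,"tz": 0,"wx": 0,"wy": 0,"wz": 0,"claw": 65},{"tx": 0,"ty": 0,"tz": 0,"wx": 0,"wy": 0,"wz": 0,"claw": 65}])

```text
clock: 22.35
position: [0.426, 0.0172, 0.1551]
tcp_rot: [-3.14, 0.089, -0.002]
force: [-0.2, 0.9, 0.3]
grip_width: 0.0554
finger_force: 0.0
```

```bash
python3 - <<'E'
from h import *
plan(.424,.0155,.067,-3.5)
E
```

```text
clock 22.4 pos [0.426  0.0172 0.1551] yaw -3.3 zaxis [ 0.001  0.001 -1.   ] grip 0.055 ff 0.0 F [-0.2  0.9  0.3]
wz 0.2 (n>=1)  then t [-2.   1.9 88.1] (n>=2)
```

jog_arm(motion=[{"tx": -2,"ty": 2,"tz": 15,"wx": 0,"wy": 0,"wz": 0,"claw": 65},{"tx": 0,"ty": 0,"tz": 20,"wx": 0,"wy": 0,"wz": 0,"claw": 65},{"tx": 0,"ty": 0,"tz": 20,"wx": 0,"wy": 0,"wz": 0,"claw": 65},{"tx": 0,"ty": 0,"tz": 20,"wx": 0,"wy": 0,"wz": 0,"claw": 65},{"tx": 0,"ty": 0,"tz": 13,"wx": 0,"wy": 0,"wz": 0,"claw": 65},{"tx": 0,"ty": 0,"tz": 0,"wx": 0,"wy": 0,"wz": 0,"claw": 65},{"tx": 0,"ty": 0,"tz": 0,"wx": 0,"wy": 0,"wz": 0,"claw": 0},{"tx": 0,"ty": 0,"tz": 0,"wx": 0,"wy": 0,"wz": 0,"claw": 0},{"tx": 0,"ty": 0,"tz": 0,"wx": 0,"wy": 0,"wz": 0,"claw": 0},{"tx": 0,"ty": 0,"tz": 0,"wx": 0,"wy": 0,"wz": 0,"claw": 0},{"tx": 0,"ty": 0,"tz": 0,"wx": 0,"wy": 0,"wz": 0,"claw": 0},{"tx": 0,"ty": 0,"tz": 0,"wx": 0,"wy": 0,"wz": 0,"claw": 0},{"tx": 0,"ty": 0,"tz": 0,"wx": 0,"wy": 0,"wz": 0,"claw": 0}], force=110)

```text
clock: 23.65
position: [0.4243, 0.0148, 0.0677]
tcp_rot: [-3.14, 0.092, -0.004]
force: [0.3, 2.0, 6.4]
grip_width: 0.0206
finger_force: 107.6
```

```bash
python3 - <<'E'
from h import *
plan(.424,.0155,.067,-3.5)
print(observe()["moment"])
E
```

```text
clock 23.6 pos [0.4243 0.0148 0.0677] yaw -3.3 zaxis [ 0.003  0.001 -1.   ] grip 0.021 ff 107.6 F [0.3 2.  6.4]
wz 0.2 (n>=1)  then t [-0.4 -0.7  0.7] (n>=1)
[ 0.26952096  0.0330324  -0.0091055 ]
```

jog_arm(motion=[{"tx": 0,"ty": 0,"tz": -5,"wx": 0,"wy": 0,"wz": 0,"claw": 0},{"tx": 0,"ty": 0,"tz": -8,"wx": 0,"wy": 0,"wz": 0,"claw": 0},{"tx": 0,"ty": 0,"tz": -5,"wx": 0,"wy": 0,"wz": 0,"claw": 0},{"tx": 0,"ty": 0,"tz": 0,"wx": 0,"wy": 0,"wz": -2.8,"claw": 0},{"tx": 5,"ty": 5,"tz": 0,"wx": 0,"wy": 0,"wz": 0,"claw": 0},{"tx": 5,"ty": 5,"tz": 0,"wx": 0,"wy": 0,"wz": 0,"claw": 0},{"tx": 5,"ty": 5,"tz": 0,"wx": 0,"wy": 0,"wz": 0,"claw": 0},{"tx": 5,"ty": 5,"tz": 0,"wx": 0,"wy": 0,"wz": 0,"claw": 0},{"tx": 5,"ty": 5,"tz": 0,"wx": 0,"wy": 0,"wz": 0,"claw": 0},{"tx": 5,"ty": 5,"tz": 0,"wx": 0,"wy": 0,"wz": 0,"claw": 0},{"tx": 0,"ty": 0,"tz": 0,"wx": 0,"wy": 0,"wz": 0,"claw": 0},{"tx": 0,"ty": 0,"tz": 0,"wx": 0,"wy": 0,"wz": 0,"claw": 0},{"tx": 0,"ty": 0,"tz": 0,"wx": 0,"wy": 0,"wz": 0,"claw": 0}])

```text
clock: 24.95
position: [0.4525, -0.0157, 0.0846]
tcp_rot: [-3.141, 0.014, 0.001]
force: [-0.6, 0.5, -2.6]
grip_width: 0.021
finger_force: 107.5
```

```bash
python3 - <<'E'
from h import *
plan(.455,-.0155,.075,-0.5)
im=read_camera("side"); read_camera("top")
cv2.imwrite("pics/s5.png",cv2.resize(im[150:290,180:330],None,fx=4,fy=4,interpolation=cv2.INTER_CUBIC))
for n,z in dict(lifter_tip=.02,board_c=.0215).items():
    for c in("top","side"):
        print(n,c,[(round(d["confidence"],2),np.round(d["at"],1).tolist(),(at_z(c,d["at"],z)[0,:2]*1000).round().tolist()) for d in pinpoint(c,n)[:4]])
a=pinpoint("top","lifter_tip");b=pinpoint("side","lifter_tip")
if a and b: print(tri(a[0]["at"],b[0]["at"]))
E
```

```text
clock 24.9 pos [ 0.4525 -0.0157  0.0846] yaw -0.5 zaxis [-0.001  0.    -1.   ] grip 0.021 ff 107.5 F [-0.6  0.5 -2.6]
wz -0.0 (n>=1)  then t [ 2.5 -0.2  9.6] (n>=1)
lifter_tip top [(0.67, [197.5, 263.0], [553.0, -17.0])]
lifter_tip side [(0.74, [219.6, 248.4], [551.0, -25.0]), (0.52, [276.5, 281.0], [579.0, -251.0])]
board_c top [(0.97, [115.1, 286.7], [809.0, -93.0]), (0.85, [165.1, 263.2], [653.0, -19.0]), (0.79, [273.0, 191.6], [328.0, 198.0]), (0.75, [130.1, 366.6], [760.0, -340.0])]
board_c side [(0.89, [221.5, 331.6], [794.0, -102.0]), (0.87, [190.3, 164.4], [319.0, 177.0]), (0.64, [288.1, 352.6], [747.0, -339.0]), (0.63, [210.0, 278.9], [654.0, -11.0])]
(array([ 0.553718  , -0.01737862,  0.01213739]), np.float64(0.0006699693979305909))
```

View pics/s5.png

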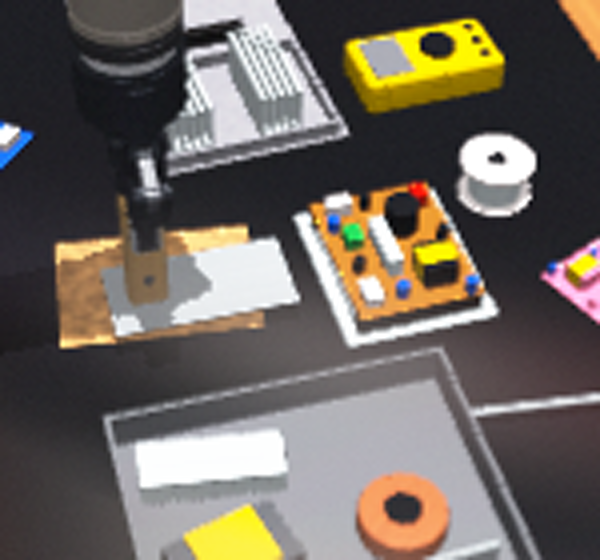

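```bash
cat >> h.py <<'E'
def edge(im,c,P,n,rng=.02):
    # signed distance (m, along world dir n from P) where the bright->dark step is steepest
    t=np.arange(-rng,rng,.0005); p=proj(c,np.asarray(P)+t[:,None]*np.asarray(n)).astype(np.float32)
    v=cv2.remap(cv2.cvtColor(im,cv2.COLOR_BGR2GRAY),p[None,:,0],p[None,:,1],cv2.INTER_LINEAR)[0].astype(float)
    g=np.gradient(np.convolve(v,np.ones(5)/5,"same"))[4:-4]; i=g.argmin(); return t[4:-4][i],g[i]
E
python3 - <<'E'
from h import *
top,side=read_camera("top"),read_camera("side")
s=observe(); yw,M=yaw_now(); o=s["position"]; f=np.array([M[0,0],M[1,0],0]); l=np.array([-f[1],f[0],0])
zt=o[2]-.0647+.003
for c,im in(("top",top),("side",side)):
    tip=[edge(im,c,np.r_[o[:2],zt]+.11*f+k*l,f)[0] for k in(-.025,-.015,-.005,.005,.015,.025)]
    L=[edge(im,c,np.r_[o[:2],zt]+a*f+.035*l,l)[0] for a in(.05,.07,.09,.1)]
    Rr=[edge(im,c,np.r_[o[:2],zt]+a*f-.035*l,-l)[0] for a in(.05,.07,.09,.1)]
    print(c,"tip",np.round(np.array(tip)*1000,1),"left",np.round(np.array(L)*1000,1),"right",np.round(np.array(Rr)*1000,1))
E
```

```text
top tip [-0.5 -0.5 -0.5 -0.5 -0.5 -0.5] left [ 0.  -0.5 -0.5  2.5] right [3. 0. 0. 0.]
side tip [ 0.   1.  -0.5  1.5  1.5  1. ] left [-0.5 -1.5 17.  -0.5] right [ 0.  17.5  2.5  2. ]
```

Crop s5 shows the lifter gripped level in front of the rack, with its front edge at crop px ~(285,270). Measured edges agree with the expected blade to about 1 mm. I'll lower it to entry height and slide under the board.

jog_arm(motion=[{"tx": 0,"ty": 0,"tz": 5,"wx": 0,"wy": 0,"wz": 0,"claw": 0},{"tx": 0,"ty": 0,"tz": 4.5,"wx": 0,"wy": 0,"wz": 0,"claw": 0},{"tx": 0,"ty": 0,"tz": 0,"wx": 0,"wy": 0,"wz": 0,"claw": 0},{"tx": 8,"ty": 0,"tz": 0,"wx": 0,"wy": 0,"wz": 0,"claw": 0},{"tx": 10,"ty": 0,"tz": 0,"wx": 0,"wy": 0,"wz": 0,"claw": 0},{"tx": 10,"ty": 0,"tz": 0,"wx": 0,"wy": 0,"wz": 0,"claw": 0},{"tx": 10,"ty": 0,"tz": 0,"wx": 0,"wy": 0,"wz": 0,"claw": 0},{"tx": 10,"ty": 0,"tz": 0,"wx": 0,"wy": 0,"wz": 0,"claw": 0},{"tx": 0,"ty": 0,"tz": 0,"wx": 0,"wy": 0,"wz": 0,"claw": 0},{"tx": 0,"ty": 0,"tz": 0,"wx": 0,"wy": 0,"wz": 0,"claw": 0}])

```text
clock: 26.45
position: [0.5008, -0.0164, 0.075]
tcp_rot: [-3.141, 0.015, 0.001]
force: [0.1, -0.2, -2.7]
grip_width: 0.0208
finger_force: 107.5
```

```bash
python3 - <<'E'
from h import *
plan(.576,-.0164,.075,-0.5)
E
```

```text
clock 26.4 pos [ 0.5008 -0.0164  0.075 ] yaw -0.6 zaxis [-0.001  0.    -1.   ] grip 0.021 ff 107.5 F [ 0.1 -0.2 -2.7]
wz -0.1 (n>=1)  then t [75.2 -0.7 -0.1] (n>=2)
```

jog_arm(motion=[{"tx": 8,"ty": 0,"tz": 0,"wx": 0,"wy": 0,"wz": 0,"claw": 0},{"tx": 8,"ty": 0,"tz": 0,"wx": 0,"wy": 0,"wz": 0,"claw": 0},{"tx": 8,"ty": 0,"tz": 0,"wx": 0,"wy": 0,"wz": 0,"claw": 0},{"tx": 8,"ty": 0,"tz": 0,"wx": 0,"wy": 0,"wz": 0,"claw": 0},{"tx": 8,"ty": 0,"tz": 0,"wx": 0,"wy": 0,"wz": 0,"claw": 0},{"tx": 8,"ty": 0,"tz": 0,"wx": 0,"wy": 0,"wz": 0,"claw": 0},{"tx": 8,"ty": 0,"tz": 0,"wx": 0,"wy": 0,"wz": 0,"claw": 0},{"tx": 8,"ty": 0,"tz": 0,"wx": 0,"wy": 0,"wz": 0,"claw": 0},{"tx": 7,"ty": 0,"tz": 0,"wx": 0,"wy": 0,"wz": 0,"claw": 0},{"tx": 3,"ty": 0,"tz": 0,"wx": 0,"wy": 0,"wz": 0,"claw": 0},{"tx": 0,"ty": 0,"tz": 0,"wx": 0,"wy": 0,"wz": 0,"claw": 0},{"tx": 0,"ty": 0,"tz": 0,"wx": 0,"wy": 0,"wz": 0,"claw": 0}])

```text
clock: 27.65
position: [0.5745, -0.0172, 0.0751]
tcp_rot: [3.142, -0.015, -0.001]
force: [0.3, 0.4, -2.6]
grip_width: 0.0205
finger_force: 107.5
```

```bash
python3 - <<'E'
from h import *
plan(.576,-.0164,.085,-0.5)
im=read_camera("side")
cv2.imwrite("pics/s6.png",cv2.resize(im[150:250,210:340],None,fx=6,fy=6,interpolation=cv2.INTER_CUBIC))
E
```

```text
clock 27.6 pos [ 0.5745 -0.0172  0.0751] yaw -0.6 zaxis [-0.001 -0.    -1.   ] grip 0.020 ff 107.5 F [ 0.3  0.4 -2.6]
wz -0.1 (n>=1)  then t [ 1.5 -0.9 -9.9] (n>=1)
```

View pics/s6.png

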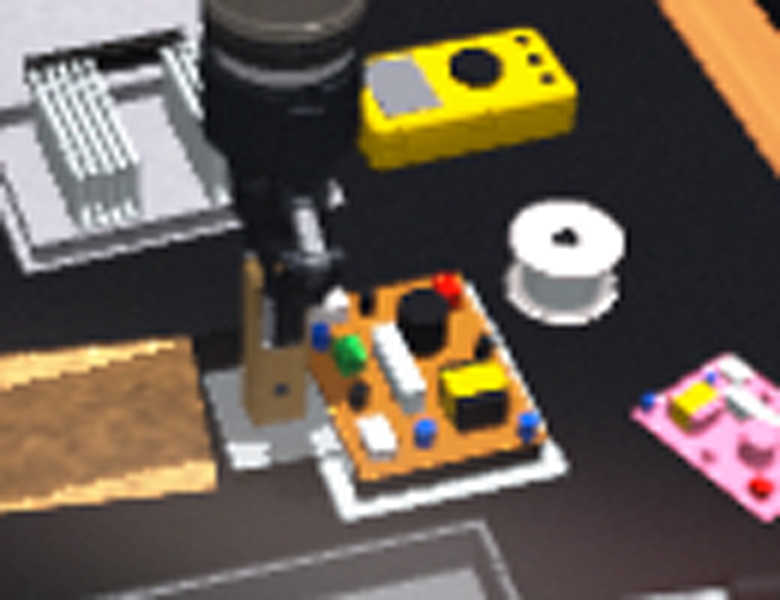

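Crop s6 shows the blade under the board, with the handle at px (275,370) just short of the board's near edge. Lifting slowly.

jog_arm(motion=[{"tx": 0,"ty": 0,"tz": -3,"wx": 0,"wy": 0,"wz": 0,"claw": 0},{"tx": 0,"ty": 0,"tz": -2,"wx": 0,"wy": 0,"wz": 0,"claw": 0},{"tx": 0,"ty": 0,"tz": -1,"wx": 0,"wy": 0,"wz": 0,"claw": 0},{"tx": 0,"ty": 0,"tz": -1,"wx": 0,"wy": 0,"wz": 0,"claw": 0},{"tx": 0,"ty": 0,"tz": -1,"wx": 0,"wy": 0,"wz": 0,"claw": 0},{"tx": 0,"ty": 0,"tz": -1,"wx": 0,"wy": 0,"wz": 0,"claw": 0},{"tx": 0,"ty": 0,"tz": -2,"wx": 0,"wy": 0,"wz": 0,"claw": 0},{"tx": 0,"ty": 0,"tz": -4,"wx": 0,"wy": 0,"wz": 0,"claw": 0},{"tx": 0,"ty": 0,"tz": -6,"wx": 0,"wy": 0,"wz": 0,"claw": 0},{"tx": 0,"ty": 0,"tz": -8,"wx": 0,"wy": 0,"wz": 0,"claw": 0},{"tx": 0,"ty": 0,"tz": -8,"wx": 0,"wy": 0,"wz": 0,"claw": 0},{"tx": 0,"ty": 0,"tz": -8,"wx": 0,"wy": 0,"wz": 0,"claw": 0},{"tx": 0,"ty": 0,"tz": -8,"wx": 0,"wy": 0,"wz": 0,"claw": 0},{"tx": 0,"ty": 0,"tz": -7,"wx": 0,"wy": 0,"wz": 0,"claw": 0},{"tx": 0,"ty": 0,"tz": -4,"wx": 0,"wy": 0,"wz": 0,"claw": 0},{"tx": 0,"ty": 0,"tz": 0,"wx": 0,"wy": 0,"wz": 0,"claw": 0},{"tx": 0,"ty": 0,"tz": 0,"wx": 0,"wy": 0,"wz": 0,"claw": 0},{"tx": 0,"ty": 0,"tz": 0,"wx": 0,"wy": 0,"wz": 0,"claw": 0},{"tx": 0,"ty": 0,"tz": 0,"wx": 0,"wy": 0,"wz": 0,"claw": 0}])

```text
clock: 29.6
position: [0.5745, -0.0172, 0.1387]
tcp_rot: [-3.142, 0.015, 0.002]
force: [0.7, 0.0, -5.1]
grip_width: 0.021
finger_force: 107.5
```

```bash
python3 - <<'E'
from h import *
plan(.487,.3535,.137,2.8)
im=read_camera("top"); read_camera("side")
print((lambda a,b:tri(a,b))(*[[d["at"] for d in pinpoint(c,"board_c") if abs(at_z(c,d["at"],.07)[0,1]+.02)<.06 ][0] for c in("top","side")]))
for d in masks_of("top","board_c"):
    p=maskpts(d["mask"],"top",.08)*1000
    if abs(p[:,1].mean()+17)<40: print(cv2.minAreaRect(p.astype(np.float32)))
E
```

```text
clock 29.6 pos [ 0.5745 -0.0172  0.1387] yaw -0.6 zaxis [-0.001  0.    -1.   ] grip 0.021 ff 107.5 F [ 0.7  0.  -5.1]
wz -3.4 (n>=1)  then t [ -69.3 -374.6    1.8] (n>=8)Traceback (most recent call last):
  File "<stdin>", line 4, in <module>
IndexError: list index out of range
```

The wrist load rose by about 2.5 N, so the board is borne. Carrying it across.

jog_arm(motion=[{"tx": 0,"ty": 0,"tz": 0,"wx": 0,"wy": 0,"wz": -0.8,"claw": 0},{"tx": 0,"ty": 0,"tz": 0,"wx": 0,"wy": 0,"wz": -1,"claw": 0},{"tx": 0,"ty": 0,"tz": 0,"wx": 0,"wy": 0,"wz": -1,"claw": 0},{"tx": 0,"ty": 0,"tz": 0,"wx": 0,"wy": 0,"wz": -0.6,"claw": 0},{"tx": -0.7,"ty": -4,"tz": 0,"wx": 0,"wy": 0,"wz": 0,"claw": 0},{"tx": -1.5,"ty": -8,"tz": 0,"wx": 0,"wy": 0,"wz": 0,"claw": 0},{"tx": -2.2,"ty": -12,"tz": 0,"wx": 0,"wy": 0,"wz": 0,"claw": 0},{"tx": -2.6,"ty": -14,"tz": 0,"wx": 0,"wy": 0,"wz": 0,"claw": 0},{"tx": -2.6,"ty": -14,"tz": 0,"wx": 0,"wy": 0,"wz": 0,"claw": 0},{"tx": -2.6,"ty": -14,"tz": 0,"wx": 0,"wy": 0,"wz": 0,"claw": 0},{"tx": -2.6,"ty": -14,"tz": 0,"wx": 0,"wy": 0,"wz": 0,"claw": 0},{"tx": -2.6,"ty": -14,"tz": 0,"wx": 0,"wy": 0,"wz": 0,"claw": 0},{"tx": -2.6,"ty": -14,"tz": 0,"wx": 0,"wy": 0,"wz": 0,"claw": 0},{"tx": -2.6,"ty": -14,"tz": 0,"wx": 0,"wy": 0,"wz": 0,"claw": 0},{"tx": -2.6,"ty": -14,"tz": 0,"wx": 0,"wy": 0,"wz": 0,"claw": 0},{"tx": -2.6,"ty": -14,"tz": 0,"wx": 0,"wy": 0,"wz": 0,"claw": 0},{"tx": -2.6,"ty": -14,"tz": 0,"wx": 0,"wy": 0,"wz": 0,"claw": 0},{"tx": -2.6,"ty": -14,"tz": 0,"wx": 0,"wy": 0,"wz": 0,"claw": 0},{"tx": -2.6,"ty": -14,"tz": 0,"wx": 0,"wy": 0,"wz": 0,"claw": 0},{"tx": -2.6,"ty": -14,"tz": 0,"wx": 0,"wy": 0,"wz": 0,"claw": 0}])

```text
clock: 31.75
position: [0.5262, 0.1878, 0.1392]
tcp_rot: [3.141, 0.078, -0.0]
force: [-0.4, 1.0, -4.8]
grip_width: 0.0206
finger_force: 107.8
```

jog_arm(motion=[{"tx": -2.6,"ty": -14,"tz": 0,"wx": 0,"wy": 0,"wz": 0,"claw": 0},{"tx": -2.6,"ty": -14,"tz": 0,"wx": 0,"wy": 0,"wz": 0,"claw": 0},{"tx": -2.6,"ty": -14,"tz": 0,"wx": 0,"wy": 0,"wz": 0,"claw": 0},{"tx": -2.6,"ty": -14,"tz": 0,"wx": 0,"wy": 0,"wz": 0,"claw": 0},{"tx": -2.6,"ty": -14,"tz": 0,"wx": 0,"wy": 0,"wz": 0,"claw": 0},{"tx": -2.6,"ty": -14,"tz": 0,"wx": 0,"wy": 0,"wz": 0,"claw": 0},{"tx": -2.2,"ty": -12,"tz": 0,"wx": 0,"wy": 0,"wz": 0,"claw": 0},{"tx": -1.5,"ty": -8,"tz": 0,"wx": 0,"wy": 0,"wz": 0,"claw": 0},{"tx": -0.7,"ty": -4,"tz": 0,"wx": 0,"wy": 0,"wz": 0,"claw": 0},{"tx": 0,"ty": 0,"tz": 0,"wx": 0,"wy": 0,"wz": 0,"claw": 0},{"tx": 0,"ty": 0,"tz": 0,"wx": 0,"wy": 0,"wz": 0,"claw": 0},{"tx": 0,"ty": 0,"tz": 0,"wx": 0,"wy": 0,"wz": 0,"claw": 0}])

```text
clock: 32.95
position: [0.5017, 0.2923, 0.1391]
tcp_rot: [3.14, 0.075, 0.0]
force: [0.1, 0.0, -4.2]
grip_width: 0.0207
finger_force: 107.6
```

```bash
python3 - <<'E'
from h import *
plan(.487,.3535,.137,2.8)
im=read_camera("top"); read_camera("side")
for c in("top","side"):
    print(c,[(round(d["confidence"],2),np.round(d["at"],1).tolist(),(at_z(c,d["at"],.0785)[0,:2]*1000).round().tolist()) for d in pinpoint(c,"board_c")])
for d in masks_of("top","board_c"):
    p=maskpts(d["mask"],"top",.082)*1000
    print(round(d["confidence"],2),len(p),cv2.minAreaRect(p.astype(np.float32)))
cv2.imwrite("pics/b7.png",bird(im,.42,.70,.1,.50,.0795,1.9))
E
```

```text
clock 33.0 pos [0.5017 0.2923 0.1391] yaw 2.7 zaxis [ 0.    -0.001 -1.   ] grip 0.021 ff 107.6 F [ 0.1  0.  -4.2]
wz -0.1 (n>=1)  then t [-11.7 -61.9   2.1] (n>=2)
top [(0.88, [119.5, 287.1], [780.0, -90.0]), (0.87, [273.2, 191.9], [333.0, 188.0]), (0.66, [190.8, 153.8], [571.0, 301.0]), (0.48, [208.2, 352.0], [516.0, -274.0])]
side [(0.96, [143.5, 232.3], [582.0, 299.0]), (0.95, [286.5, 354.6], [725.0, -367.0]), (0.71, [192.1, 165.3], [322.0, 102.0]), (0.63, [224.3, 332.8], [762.0, -161.0])]
0.83 1251 ((575.4026489257812, 294.58184814453125), (94.04898834228516, 129.29307556152344), 0.7241114377975464)
0.75 642 ((787.5896606445312, -84.26126098632812), (68.41279602050781, 85.37720489501953), 22.88557243347168)
0.71 1448 ((327.936767578125, 189.1905975341797), (124.75895690917969, 95.95555114746094), 45.70817565917969)
0.65 697 ((743.3194580078125, -317.2689208984375), (69.61857604980469, 92.92817687988281), 20.59790802001953)
```

View pics/b7.png

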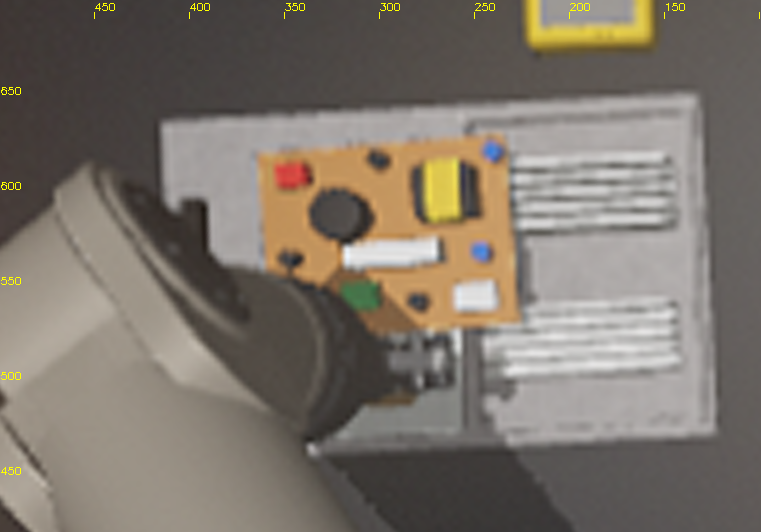

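Crop b7 shows the board on the blade, corners (258,155), (503,135) and (520,320), which puts its centre at (0.575, 0.295). It needs about 63 mm left and 15 mm back, then down.

jog_arm(motion=[{"tx": -1,"ty": -4,"tz": 0,"wx": 0,"wy": 0,"wz": 0,"claw": 0},{"tx": -2,"ty": -8,"tz": 0,"wx": 0,"wy": 0,"wz": 0,"claw": 0},{"tx": -2.6,"ty": -11,"tz": 0,"wx": 0,"wy": 0,"wz": 0,"claw": 0},{"tx": -2.6,"ty": -11,"tz": 0,"wx": 0,"wy": 0,"wz": 0,"claw": 0},{"tx": -2.6,"ty": -11,"tz": 0,"wx": 0,"wy": 0,"wz": 0,"claw": 0},{"tx": -2.2,"ty": -9.5,"tz": 0,"wx": 0,"wy": 0,"wz": 0,"claw": 0},{"tx": -1.5,"ty": -5.5,"tz": 0,"wx": 0,"wy": 0,"wz": 0,"claw": 0},{"tx": -0.6,"ty": -2.5,"tz": 0,"wx": 0,"wy": 0,"wz": 0,"claw": 0},{"tx": 0,"ty": 0,"tz": 0,"wx": 0,"wy": 0,"wz": 0,"claw": 0},{"tx": 0,"ty": 0,"tz": 5,"wx": 0,"wy": 0,"wz": 0,"claw": 0},{"tx": 0,"ty": 0,"tz": 8,"wx": 0,"wy": 0,"wz": 0,"claw": 0},{"tx": 0,"ty": 0,"tz": 8,"wx": 0,"wy": 0,"wz": 0,"claw": 0},{"tx": 0,"ty": 0,"tz": 8,"wx": 0,"wy": 0,"wz": 0,"claw": 0},{"tx": 0,"ty": 0,"tz": 6,"wx": 0,"wy": 0,"wz": 0,"claw": 0},{"tx": 0,"ty": 0,"tz": 4,"wx": 0,"wy": 0,"wz": 0,"claw": 0},{"tx": 0,"ty": 0,"tz": 0,"wx": 0,"wy": 0,"wz": 0,"claw": 0},{"tx": 0,"ty": 0,"tz": 0,"wx": 0,"wy": 0,"wz": 0,"claw": 0}])

```text
clock: 34.9
position: [0.4831, 0.3553, 0.1003]
tcp_rot: [-3.14, -0.078, -0.0]
force: [-0.7, 0.3, -4.7]
grip_width: 0.0209
finger_force: 107.8
```

```bash
python3 - <<'E'
from h import *
plan(.4837,.354,.075,2.7)
im=read_camera("top"); side=read_camera("side")
for c in("top","side"):
    print(c,[(round(d["confidence"],2),(at_z(c,d["at"],.0395)[0,:2]*1000).round().tolist()) for d in pinpoint(c,"board_c") if d["at"][1]<260])
cv2.imwrite("pics/b8.png",np.vstack([bird(im,.44,.68,.12,.45,.040,1.6),cv2.resize(side[95:195,160:270],None,fx=4.8,fy=2.2,interpolation=cv2.INTER_CUBIC)[:, :528]]))
E
```

```text
clock 34.9 pos [0.4831 0.3553 0.1003] yaw 2.9 zaxis [ 0.  0. -1.] grip 0.021 ff 107.8 F [-0.7  0.3 -4.7]
wz 0.2 (n>=1)  then t [ 0.6  1.3 25.3] (n>=1)
top [(0.76, [327.0, 200.0])]
side [(0.79, [325.0, 157.0]), (0.7, [576.0, 373.0]), (0.3, [609.0, 185.0])]
```

View pics/b8.png

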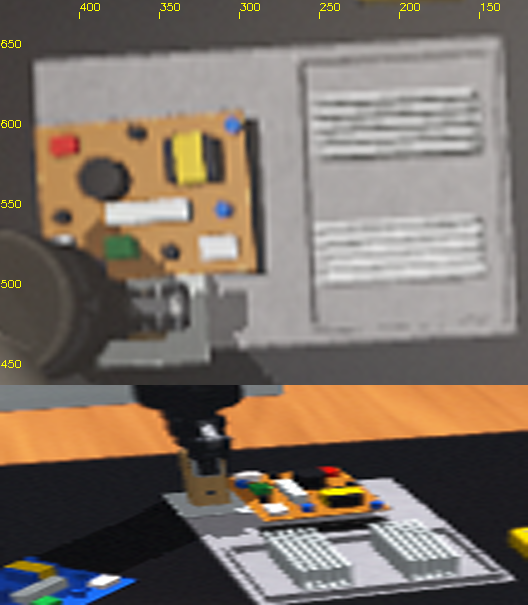

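Crop b8 shows the board centred above the rails: corners (37,130) and (256,270) give a centre of (0.555, 0.358), within about 3 mm. Both sinks are upright in the bay. Lowering, then drawing the lifter out.

jog_arm(motion=[{"tx": 0,"ty": 1,"tz": 4,"wx": 0,"wy": 0,"wz": 0,"claw": 0},{"tx": 0,"ty": 0,"tz": 5,"wx": 0,"wy": 0,"wz": 0,"claw": 0},{"tx": 0,"ty": 0,"tz": 4,"wx": 0,"wy": 0,"wz": 0,"claw": 0},{"tx": 0,"ty": 0,"tz": 2,"wx": 0,"wy": 0,"wz": 0,"claw": 0},{"tx": 0,"ty": 0,"tz": 1,"wx": 0,"wy": 0,"wz": 0,"claw": 0},{"tx": 0,"ty": 0,"tz": 1,"wx": 0,"wy": 0,"wz": 0,"claw": 0},{"tx": 0,"ty": 0,"tz": 1,"wx": 0,"wy": 0,"wz": 0,"claw": 0},{"tx": 0,"ty": 0,"tz": 1,"wx": 0,"wy": 0,"wz": 0,"claw": 0},{"tx": 0,"ty": 0,"tz": 1,"wx": 0,"wy": 0,"wz": 0,"claw": 0},{"tx": 0,"ty": 0,"tz": 2,"wx": 0,"wy": 0,"wz": 0,"claw": 0},{"tx": 0,"ty": 0,"tz": 2,"wx": 0,"wy": 0,"wz": 0,"claw": 0},{"tx": 0,"ty": 0,"tz": 1.5,"wx": 0,"wy": 0,"wz": 0,"claw": 0},{"tx": 0,"ty": 0,"tz": 0,"wx": 0,"wy": 0,"wz": 0,"claw": 0},{"tx": 0,"ty": 0,"tz": 0,"wx": 0,"wy": 0,"wz": 0,"claw": 0},{"tx": 0,"ty": 0,"tz": 0,"wx": 0,"wy": 0,"wz": 0,"claw": 0},{"tx": 0,"ty": 0,"tz": 0,"wx": 0,"wy": 0,"wz": 0,"claw": 0},{"tx": 0,"ty": 0,"tz": 0,"wx": 0,"wy": 0,"wz": 0,"claw": 0}])

```text
clock: 36.8
position: [0.4831, 0.3542, 0.0748]
tcp_rot: [-3.141, -0.078, -0.0]
force: [0.5, 0.0, -2.1]
grip_width: 0.0207
finger_force: 107.8
```

```bash
python3 - <<'E'
from h import *
plan(.370,.349,.075,2.8)
E
```

```text
clock 36.8 pos [0.4831 0.3542 0.0748] yaw 2.8 zaxis [ 0.  0. -1.] grip 0.021 ff 107.8 F [ 0.5  0.  -2.1]
wz 0.0 (n>=1)  then t [-113.2   -0.3   -0.2] (n>=3)
```

The load is back to that of the bare lifter. Drawing it out.

jog_arm(motion=[{"tx": -4,"ty": 0,"tz": 0,"wx": 0,"wy": 0,"wz": 0,"claw": 0},{"tx": -8,"ty": 0,"tz": 0,"wx": 0,"wy": 0,"wz": 0,"claw": 0},{"tx": -8,"ty": 0,"tz": 0,"wx": 0,"wy": 0,"wz": 0,"claw": 0},{"tx": -8,"ty": 0,"tz": 0,"wx": 0,"wy": 0,"wz": 0,"claw": 0},{"tx": -8,"ty": 0,"tz": 0,"wx": 0,"wy": 0,"wz": 0,"claw": 0},{"tx": -8,"ty": 0,"tz": 0,"wx": 0,"wy": 0,"wz": 0,"claw": 0},{"tx": -8,"ty": 0,"tz": 0,"wx": 0,"wy": 0,"wz": 0,"claw": 0},{"tx": -8,"ty": 0,"tz": 0,"wx": 0,"wy": 0,"wz": 0,"claw": 0},{"tx": -8,"ty": 0,"tz": 0,"wx": 0,"wy": 0,"wz": 0,"claw": 0},{"tx": -8,"ty": 0,"tz": 0,"wx": 0,"wy": 0,"wz": 0,"claw": 0},{"tx": -8,"ty": 0,"tz": 0,"wx": 0,"wy": 0,"wz": 0,"claw": 0},{"tx": -8,"ty": 0,"tz": 0,"wx": 0,"wy": 0,"wz": 0,"claw": 0},{"tx": -8,"ty": 0,"tz": 0,"wx": 0,"wy": 0,"wz": 0,"claw": 0},{"tx": -8,"ty": 0,"tz": 0,"wx": 0,"wy": 0,"wz": 0,"claw": 0},{"tx": -7,"ty": 0,"tz": 0,"wx": 0,"wy": 0,"wz": 0,"claw": 0},{"tx": 0,"ty": 0,"tz": 0,"wx": 0,"wy": 0,"wz": 0,"claw": 0},{"tx": 0,"ty": 0,"tz": -25,"wx": 0,"wy": 0,"wz": 0,"claw": 0},{"tx": 0,"ty": 0,"tz": -35,"wx": 0,"wy": 0,"wz": 0,"claw": 0},{"tx": 0,"ty": 0,"tz": -30,"wx": 0,"wy": 0,"wz": 0,"claw": 0},{"tx": 0,"ty": 0,"tz": 0,"wx": 0,"wy": 0,"wz": 0,"claw": 0}])

```text
clock: 38.8
position: [0.3711, 0.3514, 0.1695]
tcp_rot: [-3.133, -0.077, -0.013]
force: [-0.1, 0.4, -2.6]
grip_width: 0.0208
finger_force: 108.3
```

```bash
python3 - <<'E'
from h import *
plan(.424,.0165,.12,-6)
top,side=read_camera("top"),read_camera("side")
for c in("top","side"):
    print(c,[(round(d["confidence"],2),(at_z(c,d["at"],.0215)[0,:2]*1000).round().tolist()) for d in pinpoint(c,"board_c") if d["at"][1]<260])
for d in masks_of("top","board_c"):
    p=maskpts(d["mask"],"top",.023)*1000
    print(round(d["confidence"],2),len(p),cv2.minAreaRect(p.astype(np.float32)))
E
```

```text
clock 38.8 pos [0.3711 0.3514 0.1695] yaw 2.8 zaxis [ 0.008  0.008 -1.   ] grip 0.021 ff 108.3 F [-0.1  0.4 -2.6]
wz 8.8 (n>=2)  then t [ 87.2 328.   47.4] (n>=7)
top [(0.94, [329.0, 199.0]), (0.57, [566.0, 361.0])]
side [(0.84, [571.0, 358.0]), (0.72, [314.0, 182.0])]
0.92 742 ((757.1728515625, -334.3106689453125), (75.2904052734375, 98.85749816894531), 21.74958038330078)
0.7 684 ((802.5571899414062, -87.05503845214844), (73.70976257324219, 93.47689056396484), 21.971202850341797)
0.57 1463 ((322.68365478515625, 196.64007568359375), (129.60787963867188, 100.85478210449219), 45.67864227294922)
```

jog_arm(motion=[{"tx": 0,"ty": 0,"tz": 0,"wx": 0,"wy": 0,"wz": 4.4,"claw": 0},{"tx": 0,"ty": 0,"tz": 0,"wx": 0,"wy": 0,"wz": 4.4,"claw": 0},{"tx": 7.3,"ty": 27.3,"tz": 0,"wx": 0,"wy": 0,"wz": 0,"claw": 0},{"tx": 7.3,"ty": 27.3,"tz": 0,"wx": 0,"wy": 0,"wz": 0,"claw": 0},{"tx": 7.3,"ty": 27.3,"tz": 0,"wx": 0,"wy": 0,"wz": 0,"claw": 0},{"tx": 7.3,"ty": 27.3,"tz": 0,"wx": 0,"wy": 0,"wz": 0,"claw": 0},{"tx": 7.3,"ty": 27.3,"tz": 0,"wx": 0,"wy": 0,"wz": 0,"claw": 0},{"tx": 7.3,"ty": 27.3,"tz": 0,"wx": 0,"wy": 0,"wz": 0,"claw": 0},{"tx": 7.3,"ty": 27.3,"tz": 0,"wx": 0,"wy": 0,"wz": 0,"claw": 0},{"tx": 7.3,"ty": 27.3,"tz": 0,"wx": 0,"wy": 0,"wz": 0,"claw": 0},{"tx": 7.3,"ty": 27.3,"tz": 0,"wx": 0,"wy": 0,"wz": 0,"claw": 0},{"tx": 7.3,"ty": 27.3,"tz": 0,"wx": 0,"wy": 0,"wz": 0,"claw": 0},{"tx": 7.3,"ty": 27.3,"tz": 0,"wx": 0,"wy": 0,"wz": 0,"claw": 0},{"tx": 7.3,"ty": 27.3,"tz": 0,"wx": 0,"wy": 0,"wz": 0,"claw": 0},{"tx": 0,"ty": 0,"tz": 0,"wx": 0,"wy": 0,"wz": 0,"claw": 0},{"tx": 0,"ty": 0,"tz": 0,"wx": 0,"wy": 0,"wz": 0,"claw": 0},{"tx": 0,"ty": 0,"tz": 0,"wx": 0,"wy": 0,"wz": 0,"claw": 0}])

```text
clock: 40.75
position: [0.4206, 0.0146, 0.164]
tcp_rot: [-3.137, 0.161, 0.003]
force: [-0.3, -0.4, -2.4]
grip_width: 0.0208
finger_force: 108.6
```

```bash
python3 - <<'E'
from h import *
plan(.424,.0165,.069,-6)
E
```

```text
clock 40.8 pos [0.4206 0.0146 0.164 ] yaw -5.9 zaxis [-0.002  0.001 -1.   ] grip 0.021 ff 108.6 F [-0.3 -0.4 -2.4]
wz 0.1 (n>=1)  then t [ 3.4 -2.2 95. ] (n>=2)
```

jog_arm(motion=[{"tx": 3.4,"ty": -2.2,"tz": 15,"wx": 0,"wy": 0,"wz": 0,"claw": 0},{"tx": 0,"ty": 0,"tz": 25,"wx": 0,"wy": 0,"wz": 0,"claw": 0},{"tx": 0,"ty": 0,"tz": 25,"wx": 0,"wy": 0,"wz": 0,"claw": 0},{"tx": 0,"ty": 0,"tz": 15,"wx": 0,"wy": 0,"wz": 0,"claw": 0},{"tx": 0,"ty": 0,"tz": 8,"wx": 0,"wy": 0,"wz": 0,"claw": 0},{"tx": 0,"ty": 0,"tz": 4,"wx": 0,"wy": 0,"wz": 0,"claw": 0},{"tx": 0,"ty": 0,"tz": 2,"wx": 0,"wy": 0,"wz": 0,"claw": 0},{"tx": 0,"ty": 0,"tz": 1.5,"wx": 0,"wy": 0,"wz": 0,"claw": 0},{"tx": 0,"ty": 0,"tz": 0,"wx": 0,"wy": 0,"wz": 0,"claw": 0},{"tx": 0,"ty": 0,"tz": 0,"wx": 0,"wy": 0,"wz": 0,"claw": 0}])

```text
clock: 41.75
position: [0.4254, 0.0154, 0.0698]
tcp_rot: [-3.137, 0.163, -0.002]
force: [-0.2, -0.4, -3.0]
grip_width: 0.0208
finger_force: 108.5
```

```bash
python3 - <<'E'
from h import *
plan(.424,.0165,.0677,-6)
E
```

```text
clock 41.8 pos [0.4254 0.0154 0.0698] yaw -6.0 zaxis [ 0.001  0.    -1.   ] grip 0.021 ff 108.5 F [-0.2 -0.4 -3. ]
wz 0.0 (n>=1)  then t [-1.5 -1.   2.1] (n>=1)
```

jog_arm(motion=[{"tx": 0,"ty": 0,"tz": 1,"wx": 0,"wy": 0,"wz": 0,"claw": 0},{"tx": 0,"ty": 0,"tz": 0.8,"wx": 0,"wy": 0,"wz": 0,"claw": 0},{"tx": 0,"ty": 0,"tz": 0,"wx": 0,"wy": 0,"wz": 0,"claw": 0},{"tx": 0,"ty": 0,"tz": 0,"wx": 0,"wy": 0,"wz": 0,"claw": 65},{"tx": 0,"ty": 0,"tz": 0,"wx": 0,"wy": 0,"wz": 0,"claw": 65},{"tx": 0,"ty": 0,"tz": 0,"wx": 0,"wy": 0,"wz": 0,"claw": 65},{"tx": 0,"ty": 0,"tz": 0,"wx": 0,"wy": 0,"wz": 0,"claw": 65},{"tx": 0,"ty": 0,"tz": 0,"wx": 0,"wy": 0,"wz": 0,"claw": 65},{"tx": 0,"ty": 0,"tz": -20,"wx": 0,"wy": 0,"wz": 0,"claw": 65},{"tx": 0,"ty": 0,"tz": -30,"wx": 0,"wy": 0,"wz": 0,"claw": 65},{"tx": 0,"ty": 0,"tz": -30,"wx": 0,"wy": 0,"wz": 0,"claw": 65},{"tx": 0,"ty": 0,"tz": -30,"wx": 0,"wy": 0,"wz": 0,"claw": 65},{"tx": 0,"ty": 0,"tz": -30,"wx": 0,"wy": 0,"wz": 0,"claw": 65},{"tx": 0,"ty": 20,"tz": -10,"wx": 0,"wy": 0,"wz": 0,"claw": 65},{"tx": 0,"ty": 30,"tz": 0,"wx": 0,"wy": 0,"wz": 0,"claw": 65},{"tx": 0,"ty": 30,"tz": 0,"wx": 0,"wy": 0,"wz": 0,"claw": 65},{"tx": 0,"ty": 30,"tz": 0,"wx": 0,"wy": 0,"wz": 0,"claw": 65},{"tx": 0,"ty": 20,"tz": 0,"wx": 0,"wy": 0,"wz": 0,"claw": 65},{"tx": 0,"ty": 0,"tz": 0,"wx": 0,"wy": 0,"wz": 0,"claw": 65}])

```text
clock: 43.65
position: [0.4107, -0.1174, 0.2174]
tcp_rot: [3.135, -0.174, -0.0]
force: [-0.2, 0.3, -0.5]
grip_width: 0.0553
finger_force: 0.0
```

```bash
python3 - <<'E'
from h import *
plan(.4,-.1,.2,-6)
top,side=read_camera("top"),read_camera("side")
b=bird(top,.37,.74,-.08,.45,.023,1.5)
Rm=R.from_euler("z",2.8,degrees=True).as_matrix()
cv2.imwrite("pics/b9.png",b)
for n,z in dict(board_c=.0215,kit_rails=.02,sink0_c=.027,lifter_tip=.003,lifter_grip=.086,pad_top=.003).items():
    for c in("top","side"):
        print(n,c,[(round(d["confidence"],2),(at_z(c,d["at"],z)[0,:2]*1000).round().tolist()) for d in pinpoint(c,n) if n!="board_c" or d["at"][1]<260][:3])
E
```

```text
clock 43.6 pos [ 0.4107 -0.1174  0.2174] yaw -6.3 zaxis [-0.    -0.002 -1.   ] grip 0.055 ff 0.0 F [-0.2  0.3 -0.5]
wz -0.3 (n>=1)  then t [-12.4 -16.2  17.4] (n>=1)
board_c top [(0.96, [557.0, 363.0]), (0.74, [316.0, 200.0])]
board_c side [(0.8, [308.0, 170.0]), (0.7, [564.0, 360.0])]
kit_rails top []
kit_rails side [(0.67, [564.0, 363.0]), (0.29, [580.0, -323.0])]
sink0_c top [(0.58, [607.0, 204.0])]
sink0_c side [(0.85, [608.0, 205.0]), (0.29, [736.0, -199.0])]
lifter_tip top [(0.93, [534.0, 4.0])]
lifter_tip side [(0.86, [526.0, -1.0]), (0.48, [467.0, -316.0])]
lifter_grip top [(0.74, [425.0, 12.0])]
lifter_grip side [(0.67, [431.0, 23.0])]
pad_top top [(0.96, [468.0, 11.0]), (0.47, [458.0, -258.0])]
pad_top side [(0.59, [467.0, 15.0])]
```

View pics/b9.png

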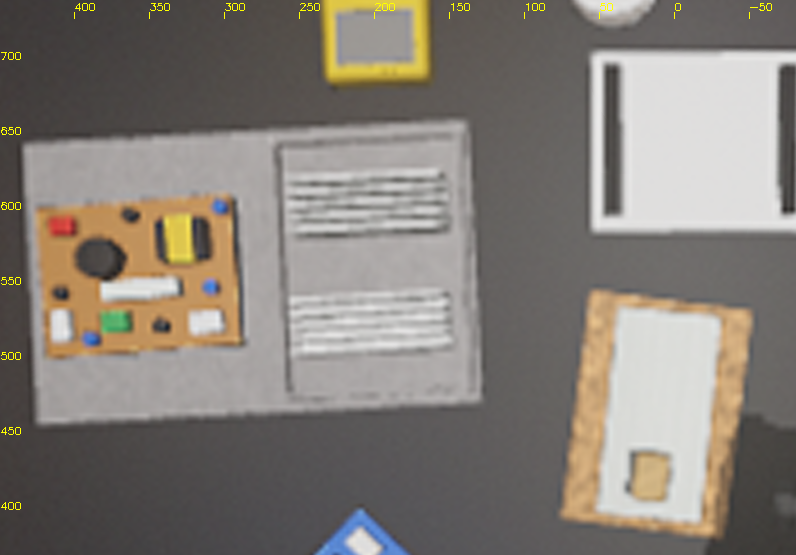

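Crop b9 shows the board centred on the kit rails at px (140,275), i.e. (0.556, 0.356). Both sinks are flat in the bay at (370,203) and (370,323). The lifter is parked on its pad with the handle at (651,476) and the blade forward. Handing in.

```bash
python3 -c "
from station import *
print(sign_off())"
```

```text
the job is handed in; nothing more can be done
None
```

I handed the job in at about 44 s on the robot clock. Both heat sinks present are on the bay floor, the board sits centred on the kit rails to within about 3 mm, and the lifter is parked on its pad, blade forward; sign-off returned no verdict.

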